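Pack up the prop under a mantel shelf

TASK

The middle of the mantel shelf needs support: choose packers from the rack that together fill the gap between the prop and the underside of the beam, leaving less than 6 mm of daylight, and stack them flat on the prop, square to the beam and centred under it. Leave the packers you do not need lying flat on the rack, and do not disturb the tin, tape or pot.

Things in the scene. Friction and masses are not known exactly. Their poses are not given: they have to be found in the camera images.
- mantel: Fixed mantel shelf: white beam 60 (x) x 280 (y) x 62 mm high on two dark end blocks (60 x 40 mm, 98 high, inner faces at y = -100 and +100 mm). A pale wood cap 22 mm thick on the beam, its top 182 mm above the bench, is flush with the beam front and back and 300 mm long. Origin on the bench below the beam's middle; x runs front to back (away from the robot at yaw 0), y along the beam.
- beam_under (a point): Middle of the beam's flat, level underside, 98 mm above the bench. Axes as the mantel's: x front to back, y along the beam, z up. The beam's front and back faces are at x = -30 and +30 mm.
- prop_top (a point): Middle of the level top of the fixed wooden prop under the beam: 110 mm long front to back (x) but only 24 mm wide (y), 58 to 67 mm above the bench; yaw as the beam; centred under the beam front to back, within 25 mm of its middle along y. The gap to fill is beam_under's height above prop_top: 31 to 40 mm. The prop does not move.
- rack: Fixed wooden rack: base 130 (x) x 300 (y) x 10 mm with four strips along x, each 80 long x 24 wide x 30 mm high, middles at y = -120, -40, 40, 120 mm. Strip tops are 40 mm above the bench; one packer lies on each, in any order, its length along the strip. Origin: centre of the underside.
- packer9: Loose flat plywood packer, 130 long (x) x 52 wide (y) x 9 mm thick (z), about 40 g give or take 30%. Origin: centre of its underside; x along its length. Wider than the strip or prop it lies on, so that the fingers can pinch its long sides and reach below it. A wide one: laid on top of a narrow one, its sides stay free for the fingers.
- packer12: Loose flat plywood packer, 122 long (x) x 52 wide (y) x 12 mm thick (z), about 49 g give or take 30%. Origin: centre of its underside; x along its length. Wider than the strip or prop it lies on, so that the fingers can pinch its long sides and reach below it. A wide one: laid on top of a narrow one, its sides stay free for the fingers.
- packer17: Loose flat plywood packer, 114 long (x) x 36 wide (y) x 17 mm thick (z), about 45 g give or take 30%. Origin: centre of its underside; x along its length. Wider than the strip or prop it lies on, so that the fingers can pinch its long sides and reach below it. A narrow one: best laid below the wide ones.
- packer23: Loose flat plywood packer, 108 long (x) x 36 wide (y) x 23 mm thick (z), about 58 g give or take 30%. Origin: centre of its underside; x along its length. Wider than the strip or prop it lies on, so that the fingers can pinch its long sides and reach below it. A narrow one: best laid below the wide ones.
- tin: Bystander: steel paint tin, 84 mm across, 110 high, standing behind the rack. Origin: centre of its underside.
- tape: Bystander: roll of blue masking tape, 96 mm across, 36 high, lying flat behind the rack. Origin: centre of its underside.
- pot: Bystander: white mixing pot, 80 mm across the mouth, 80 high, standing left of the mantel shelf. Origin: centre of its underside.
There are look-alikes about, which are no part of the job. What is shaped like the packer9 but blue, green or pink is not meant.

How it is judged (in metres and radians):
At the end, for the whole second after the job is handed in: The top packer is under 6 mm below the beam. Each packer is still and either in the stack (flat to 3.4 deg, square to 8 deg, middle within 15 mm of the beam's middle front to back and 12 mm of the prop's sideways) or flat on the rack. Bystanders moved under 30 mm (((x of packer9 in the frame of beam_under between -0.015 and 0.015 m and y of packer9 in the frame of prop_top between -0.012 and 0.012 m and z of packer9 in the frame of prop_top above -0.003 m and z of packer9 in the frame of beam_under between -0.015 and 0 m and angle between packer9's own z axis and vertical below 0.06 rad and angle between the x axis of packer9 and the x axis of beam_under, either way round below 0.15 rad) or (x of packer12 in the frame of beam_under between -0.015 and 0.015 m and y of packer12 in the frame of prop_top between -0.012 and 0.012 m and z of packer12 in the frame of prop_top above -0.003 m and z of packer12 in the frame of beam_under between -0.018 and 0 m and angle between packer12's own z axis and vertical below 0.06 rad and angle between the x axis of packer12 and the x axis of beam_under, either way round below 0.15 rad) or (x of packer17 in the frame of beam_under between -0.015 and 0.015 m and y of packer17 in the frame of prop_top between -0.012 and 0.012 m and z of packer17 in the frame of prop_top above -0.003 m and z of packer17 in the frame of beam_under between -0.023 and 0 m and angle between packer17's own z axis and vertical below 0.06 rad and angle between the x axis of packer17 and the x axis of beam_under, either way round below 0.15 rad) or (x of packer23 in the frame of beam_under between -0.015 and 0.015 m and y of packer23 in the frame of prop_top between -0.012 and 0.012 m and z of packer23 in the frame of prop_top above -0.003 m and z of packer23 in the frame of beam_under between -0.029 and 0 m and angle between packer23's own z axis and vertical below 0.06 rad and angle between the x axis of packer23 and the x axis of beam_under, either way round below 0.15 rad)) and ((x of packer9 in the frame of beam_under between -0.015 and 0.015 m and y of packer9 in the frame of prop_top between -0.012 and 0.012 m and z of packer9 in the frame of prop_top above -0.003 m and z of packer9 in the frame of beam_under below 0 m and angle between packer9's own z axis and vertical below 0.06 rad and angle between the x axis of packer9 and the x axis of beam_under, either way round below 0.15 rad) or (z of packer9 in the frame of rack between 0.035 and 0.075 m and horizontal distance between packer9 and rack below 0.16 m and angle between packer9's own z axis and vertical below 0.06 rad)) and ((x of packer12 in the frame of beam_under between -0.015 and 0.015 m and y of packer12 in the frame of prop_top between -0.012 and 0.012 m and z of packer12 in the frame of prop_top above -0.003 m and z of packer12 in the frame of beam_under below 0 m and angle between packer12's own z axis and vertical below 0.06 rad and angle between the x axis of packer12 and the x axis of beam_under, either way round below 0.15 rad) or (z of packer12 in the frame of rack between 0.035 and 0.075 m and horizontal distance between packer12 and rack below 0.16 m and angle between packer12's own z axis and vertical below 0.06 rad)) and ((x of packer17 in the frame of beam_under between -0.015 and 0.015 m and y of packer17 in the frame of prop_top between -0.012 and 0.012 m and z of packer17 in the frame of prop_top above -0.003 m and z of packer17 in the frame of beam_under below 0 m and angle between packer17's own z axis and vertical below 0.06 rad and angle between the x axis of packer17 and the x axis of beam_under, either way round below 0.15 rad) or (z of packer17 in the frame of rack between 0.035 and 0.075 m and horizontal distance between packer17 and rack below 0.16 m and angle between packer17's own z axis and vertical below 0.06 rad)) and ((x of packer23 in the frame of beam_under between -0.015 and 0.015 m and y of packer23 in the frame of prop_top between -0.012 and 0.012 m and z of packer23 in the frame of prop_top above -0.003 m and z of packer23 in the frame of beam_under below 0 m and angle between packer23's own z axis and vertical below 0.06 rad and angle between the x axis of packer23 and the x axis of beam_under, either way round below 0.15 rad) or (z of packer23 in the frame of rack between 0.035 and 0.075 m and horizontal distance between packer23 and rack below 0.16 m and angle between packer23's own z axis and vertical below 0.06 rad)) and linear speed of each of packer9, packer12, packer17, packer23 below 0.01 m/s); the robot touches nothing.
It fails at once if the tin is moved more than 30 mm (distance of tin from where it was at the start of the episode above 0.03 m).
It fails at once if the tape roll is moved more than 30 mm (distance of tape from where it was at the start of the episode above 0.03 m).
It fails at once if the mixing pot is moved more than 30 mm (distance of pot from where it was at the start of the episode above 0.03 m).
It also fails if it takes over 72 s, if anything falls off the work surface, if the arm or the gripper's body presses on something with over 40 N, if the wrist force passes 120 N, or if a joint passes its speed limit or range.

ROBOT

A 7-joint arm with a two-finger parallel gripper is mounted at the origin on the work surface. World frame = base frame: x ahead of the robot, y to its left, z up, the work surface at z = 0. Lengths are in m, angles in degrees, forces in N, time in s.
With the tool pointing down it reaches from about 0.4 to 0.875 m from the base axis. Payload 6.5 kg.
Tool frame: the origin (TCP) lies between the finger pads; the fingertips stand ahead of it and the grasp point (between the pads) lies 6 mm ahead of it (bot.nose_length is the z of the fingertips in the tool frame, in m); z points along the fingers, y is the direction in which the jaws open and shut (so a half turn about z gives the same grasp; the last joint's range is limited). The gripper opens to 88 mm and grips with 3 to 60 N. Pads are 18 mm wide; open, the fingers measure 123 mm over their backs; the gripper's body (75 mm by 187 mm) begins 45 mm behind the grasp point.
Start: joints at [67.025, 30.733, -0.252, 88.115, 0.149, 61.152, -4.079], TCP at [0.214, -0.614, 0.264] pointing down, gripper open.
Joint ranges: [-154.64, 154.64], [-21.42, 123.67], [-72.66, 72.17], [13.99, 137.28], [-74.86, 254.86], [10.95, 109.41], [-158.01, 158.01]. Speed limits (degrees/s): [136.94, 136.94, 180, 180, 180, 180, 180].

INTERFACE

Orientations are given as [roll, pitch, yaw] about the fixed x, y, z axes, in that order (R = Rz(yaw) Ry(pitch) Rx(roll)).
In Python, from rig import bot gives the robot as it stands.
- The arm moves only by the shell command python3 -m crank 'ROWS'. ROWS is JSON, a list of rows, each an object of numbers: "wx", "wy", "wz": the turn, a rotation vector about the tool's x, y, z in rad; "tx", "ty", "tz": the shift along the tool's x, y, z in m; "claw": the opening, from 0 (shut) to 1 (fully open). In form: [{"wx": .., "wy": .., "wz": .., "tx": .., "ty": .., "tz": .., "claw": ..}, ...]. A call has 1 to 10 rows; each row shifts and turns the commanded pose from where the row before left it, along the tool's axes as they then stand; what a row does not reach is not made up. A row lasts 1/8 s, in which the tool goes at most 62.5 mm and 10.7 degrees, less where a joint would pass 70% of its speed; a pose out of reach is approached as far as the arm can. A call is refused whole if a number of a shift passes 0.0625 or a number of a turn 0.188, either way. A call with a gripper value outside its range is refused whole. The fingers move at their own pace and stop on an object; the grip force is fixed at half the most. Time passes only in rows, so rows that do not move let the fingers close. It gives the time, the measured TCP pose, the force and the opening at its end, in the units of the state.
- bot.get_state(): the state, without advancing time (a new reading comes with each control period).
- bot.grab_frame(name): name is "scene" or "side" or "wrist"; returns the picture (400x640x3 uint8, red, green, blue); there is no depth.
- bot.camera_info(name): a dict with "mtx" (3x3 intrinsics, pixels), "origin" and "attitude" of the camera in the world; the wrist camera has in their place "tool_from_camera" (4x4, takes a point from camera to tool coordinates, whose origin is the TCP and whose axes are the flange's). Camera axes: x right, y up, looking along -z (the intrinsics and any distortion apply to the point x, -y, -z); pixel columns grow to the right and rows downward; lengths in m; the calibration is good to about 2 mm. A picture is of the moment at which its call begins: read the wrist's pose just before it. camera_info takes no time and is no camera call.
- bot.job_done(): hands the job in, once; it reports no verdict.
Trained networks look in the newest picture that a camera, given by its name, has taken for a name from the list of things; names that differ only in an ending like _2 or _b are one class to them, and where a whole thing is asked for, a point or a joint stands for the part that bears it (a point fixed in the world has none). Each returns a list of dicts, best first, with "p" (0 to 1); they miss things now and then, are a little off and sometimes report something else, mostly with a low value. They report only what shows in the picture. A call takes as long as a camera call. They do not tell look-alikes from the thing itself.
- bot.spot_in(query, camera): "location" ([x, y, z] in m, in the coordinates of the camera as it stood for that picture, good to about 4 mm: the middle of the surface that is visible of it).
The state is a dict: "time_s": time; "joints": joint angles; "joint_velocities": joint speeds; "tau": joint torques, N m; "tcp_pos": TCP position; "tcp_rot": TCP orientation; "ft_force": force on the tool from outside, world axes, zero at the start; "moment": the same for the moment, N m; "gripper_width": finger opening in m.
Only numpy, scipy, OpenCV 4.12 (cv2) and the standard library are available. Lean on these libraries where they do the work, as an engineer would, in place of code of your own. Each camera call takes 0.05 s, during which the arm holds its last target.

## Working session

There is one attempt and no reset: what is moved stays moved. The work goes in short steps, Python scripts to look and compute and a shell command to move; the robot and the scene stay as the last step left them, time stands still between calls to the robot, and variables do not carry over. Pictures are saved under pics/ and viewed, and the job is handed in when it is done.

```bash
ls; mkdir -p pics; python3 - <<'E'
from rig import bot
import cv2
s=bot.get_state(); print(s['time_s'],s['tcp_pos'],s['tcp_rot'],s['gripper_width'],bot.nose_length)
for n in ['scene','side','wrist']:
    im=bot.grab_frame(n); cv2.imwrite(f'pics/{n}0.png',im[:,:,::-1])
    print(n,bot.camera_info(n))
E
```

```text
pics
0.0 [ 0.21333885 -0.61337908  0.26285396] [-1.79900858e+02  9.04031953e-03  1.91855573e+01] 0.0881236081654008 0.025
scene {'mtx': array([[391.07635615,   0.        , 321.41966641],
       [  0.        , 391.07635615, 204.25922169],
       [  0.        ,   0.        ,   1.        ]]), 'origin': array([0.99532017, 0.72324121, 1.07888188]), 'attitude': array([ 39.71226504,   0.96322789, 150.03367623])}
side {'mtx': array([[393.97328682,   0.        , 318.32342302],
       [  0.        , 393.97328682, 200.61224138],
       [  0.        ,   0.        ,   1.        ]]), 'origin': array([0.47949651, 0.97776813, 0.84283233]), 'attitude': array([ 5.24337802e+01, -2.72895872e-03, -1.75508369e+02])}
wrist {'mtx': array([[301.21856434,   0.        , 317.63443201],
       [  0.        , 301.21856434, 202.8949843 ],
       [  0.        ,   0.        ,   1.        ]]), 'tool_from_camera': array([[ 4.82477564e-04,  9.53916283e-01,  3.00072478e-01,
         7.81453116e-02],
       [ 9.99999859e-01, -5.27426632e-04,  6.87945678e-05,
        -5.88501821e-04],
       [ 2.23890475e-04,  3.00072402e-01, -9.53916403e-01,
        -1.20548760e-01],
       [ 0.00000000e+00,  0.00000000e+00,  0.00000000e+00,
         1.00000000e+00]])}
```

View pics/scene0.png

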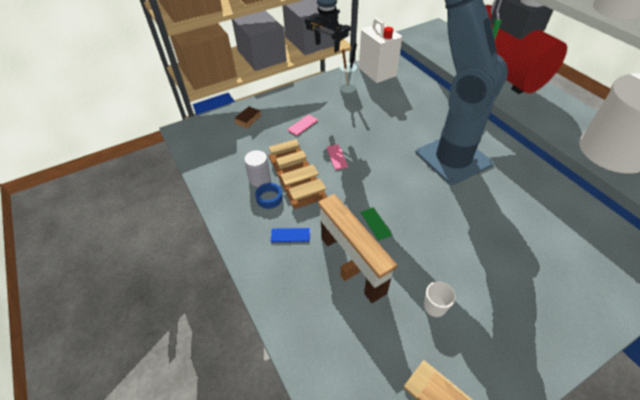

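View pics/side0.png

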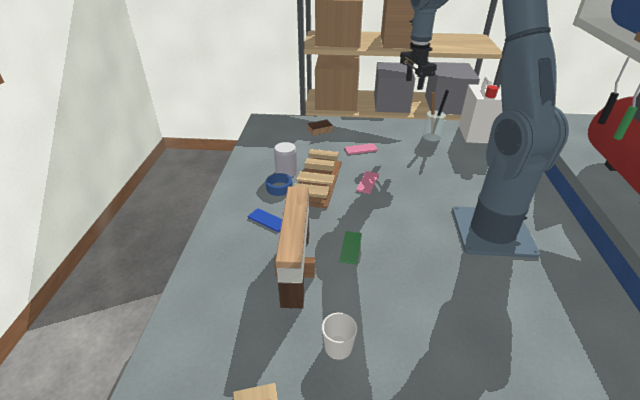

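View pics/wrist0.png

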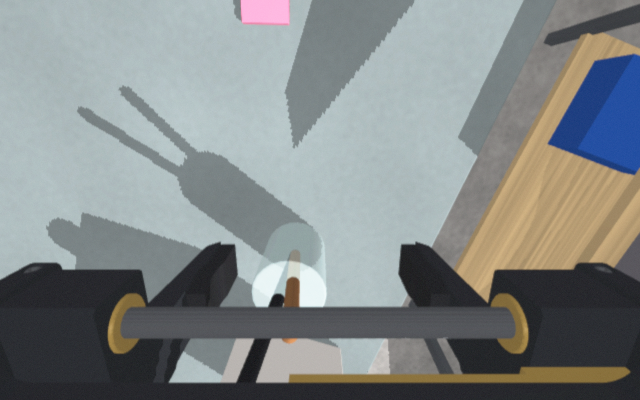

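The scene view shows the rack around (297,173), the tin at (257,165), the tape at (268,195), the mantel from (325,205) to (390,290), and the pot at (439,298). The blue, green and pink slabs are look-alikes. Next I'll locate everything in 3D.

```bash
cat > h.py <<'E'
import numpy as np, cv2, json
from rig import bot
from scipy.spatial.transform import Rotation as R
def cam(n, st=None):
    ci=bot.camera_info(n); K=ci['mtx']
    if n=='wrist':
        st=st or bot.get_state()
        T=np.eye(4); T[:3,:3]=R.from_euler('xyz',st['tcp_rot'],degrees=True).as_matrix(); T[:3,3]=st['tcp_pos']
        M=T@ci['tool_from_camera']
    else:
        M=np.eye(4); M[:3,:3]=R.from_euler('xyz',ci['attitude'],degrees=True).as_matrix(); M[:3,3]=ci['origin']
    return K,M
def proj(P,K,M):
    P=np.atleast_2d(P); c=(P-M[:3,3])@M[:3,:3]; c=c*[1,-1,-1]
    u=c@K.T; return u[:,:2]/u[:,2:]
def ray(uv,K,M,z):
    uv=np.atleast_2d(uv).astype(float); d=np.c_[uv,np.ones(len(uv))]@np.linalg.inv(K).T*[1,-1,-1]
    d=d@M[:3,:3].T; o=M[:3,3]; t=(z-o[2])/d[:,2]; return o+d*t[:,None]
def spots(n,names,M):
    for q in names:
        for r in bot.spot_in(q,n)[:4]:
            w=M[:3,:3]@r['location']+M[:3,3]
            print(n,q,round(r['p'],2),np.round(w,4))
E
python3 - <<'E'
from h import *
for n in ['scene','side']:
    bot.grab_frame(n); K,M=cam(n)
    spots(n,['mantel','prop_top','rack','packer9','packer12','packer17','packer23','tin','tape','pot'],M)
print(bot.get_state()['time_s'])
E
```

```text
scene mantel 0.61 [0.619  0.2374 0.1825]
scene prop_top 0.58 [0.6374 0.24   0.0451]
scene rack 0.82 [ 0.5985 -0.1863  0.0069]
scene packer9 0.94 [0.4523 0.1142 0.0034]
scene packer9 0.79 [ 0.419  -0.4825  0.0084]
scene packer9 0.78 [ 0.5937 -0.1104  0.0499]
scene packer9 0.74 [ 0.3941 -0.2348  0.0145]
scene packer12 0.94 [0.4523 0.1142 0.0034]
scene packer12 0.79 [ 0.419  -0.4825  0.0084]
scene packer12 0.78 [ 0.5937 -0.1104  0.0499]
scene packer12 0.74 [ 0.3941 -0.2348  0.0145]
scene packer17 0.94 [0.4523 0.1142 0.0034]
scene packer17 0.79 [ 0.419  -0.4825  0.0084]
scene packer17 0.78 [ 0.5937 -0.1104  0.0499]
scene packer17 0.74 [ 0.3941 -0.2348  0.0145]
scene packer23 0.94 [0.4523 0.1142 0.0034]
scene packer23 0.79 [ 0.419  -0.4825  0.0084]
scene packer23 0.78 [ 0.5937 -0.1104  0.0499]
scene packer23 0.74 [ 0.3941 -0.2348  0.0145]
scene tin 0.73 [ 0.7155 -0.2627  0.0919]
scene tape 0.86 [ 0.7184 -0.1676  0.0317]
scene pot 0.63 [0.4629 0.4434 0.0482]
side mantel 0.93 [0.5978 0.3025 0.1839]
side prop_top 0.55 [0.5654 0.2393 0.0439]
side rack 0.56 [ 0.5501 -0.182   0.0117]
side packer9 0.9 [ 0.5849 -0.1884  0.0477]
side packer9 0.88 [0.7255 0.0071 0.0137]
side packer9 0.8 [ 0.5714 -0.1073  0.0505]
side packer9 0.74 [ 0.575  -0.2578  0.0624]
side packer12 0.9 [ 0.5849 -0.1884  0.0477]
side packer12 0.88 [0.7255 0.0071 0.0137]
side packer12 0.8 [ 0.5714 -0.1073  0.0505]
side packer12 0.74 [ 0.575  -0.2578  0.0624]
side packer17 0.9 [ 0.5849 -0.1884  0.0477]
side packer17 0.88 [0.7255 0.0071 0.0137]
side packer17 0.8 [ 0.5714 -0.1073  0.0505]
side packer17 0.74 [ 0.575  -0.2578  0.0624]
side packer23 0.9 [ 0.5849 -0.1884  0.0477]
side packer23 0.88 [0.7255 0.0071 0.0137]
side packer23 0.8 [ 0.5714 -0.1073  0.0505]
side packer23 0.74 [ 0.575  -0.2578  0.0624]
side tin 0.97 [ 0.6942 -0.2639  0.0811]
side tin 0.31 [0.5957 0.3011 0.1868]
side tape 0.73 [ 0.7162 -0.1677  0.0308]
side pot 0.91 [0.4714 0.4291 0.0426]
1.25
```

```bash
python3 - <<'E'
import cv2
for n,(x0,y0,x1,y1) in {'scene':(230,120,410,310),'side':(235,110,385,320)}.items():
    im=cv2.imread(f'pics/{n}0.png')[y0:y1,x0:x1]
    k=min(800/(x1-x0),600/(y1-y0)); cv2.imwrite(f'pics/{n}0c.png',cv2.resize(im,None,fx=k,fy=k,interpolation=cv2.INTER_CUBIC)); print(k)
E
```

```text
3.1578947368421053
2.857142857142857
```

View pics/scene0c.png

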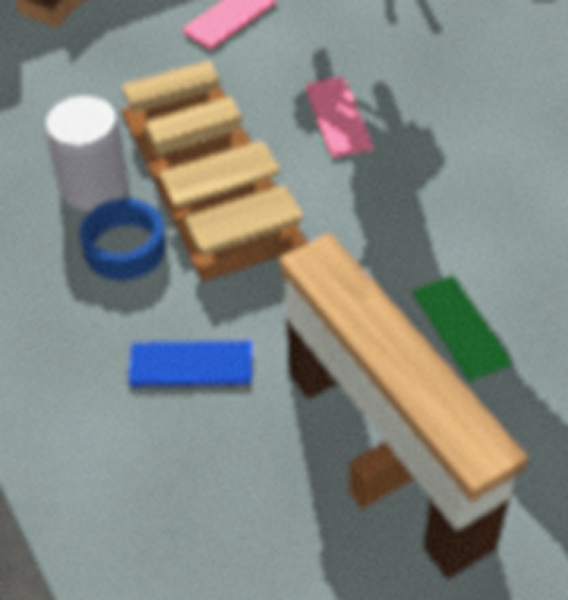

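View pics/side0c.png

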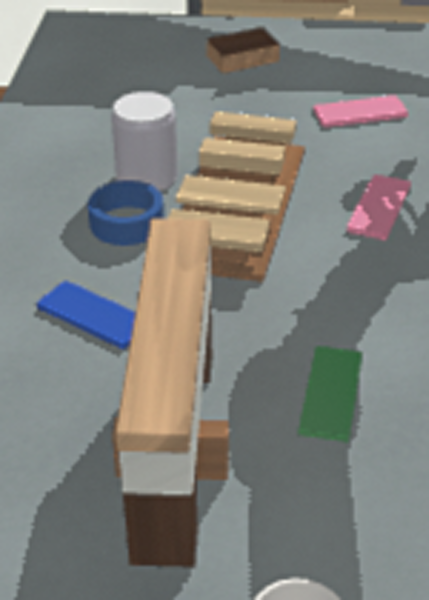

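```bash
python3 -m crank '[{"wz":0.167,"claw":0.7},{"wz":0.167,"claw":0.7},{"tx":0.036,"ty":-0.043,"claw":0.7},{"tx":0.036,"ty":-0.043,"claw":0.7},{"tx":0.036,"ty":-0.043,"claw":0.7},{"tx":0.036,"ty":-0.043,"claw":0.7},{"tx":0.036,"ty":-0.043,"claw":0.7},{"tx":0.036,"ty":-0.043,"claw":0.7},{"tx":0.036,"ty":-0.043,"claw":0.7},{"tx":0.036,"ty":-0.043,"claw":0.7}]' && python3 -m crank '[{"tx":0.036,"ty":-0.043,"claw":0.7},{"tx":0.030,"ty":-0.043,"claw":0.7},{"claw":0.7},{"claw":0.7}]'
python3 - <<'E'
from h import *
s=bot.get_state(); im=bot.grab_frame('wrist'); cv2.imwrite('pics/w1.png',im[:,:,::-1])
print(s['time_s'],s['tcp_pos'],s['tcp_rot'],s['joints'],s['gripper_width'],s['ft_force'])
json.dump({k:np.array(s[k]).tolist() for k in ['tcp_pos','tcp_rot']},open('w1.json','w'))
E
```

```text
1.25 [ 0.21358743 -0.61391041  0.26373403] [1.79998179e+02 1.71439262e-03 1.91866355e+01] [67.02374862 30.73269787 -0.25223827 88.11377502  0.14926224 61.15215596
 -4.07844346] 0.08841368733786625 [-0.06371792 -0.5132157   0.63417131]schema error: expected keys wx, wy, wz, tx, ty, tz, claw
```

View pics/w1.png

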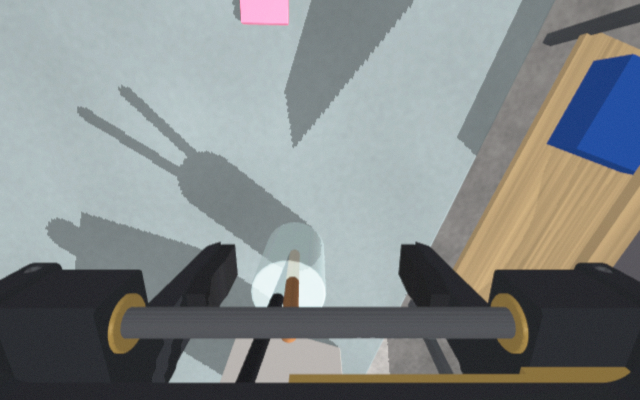

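The call was refused because every row needs all seven keys. The view is unchanged, so I'll retype it.

```bash
python3 -m crank '[{"wx":0,"wy":0,"wz":0.167,"tx":0,"ty":0,"tz":0,"claw":0.7},{"wx":0,"wy":0,"wz":0.167,"tx":0,"ty":0,"tz":0,"claw":0.7},{"wx":0,"wy":0,"wz":0,"tx":0.036,"ty":-0.043,"tz":0,"claw":0.7},{"wx":0,"wy":0,"wz":0,"tx":0.036,"ty":-0.043,"tz":0,"claw":0.7},{"wx":0,"wy":0,"wz":0,"tx":0.036,"ty":-0.043,"tz":0,"claw":0.7},{"wx":0,"wy":0,"wz":0,"tx":0.036,"ty":-0.043,"tz":0,"claw":0.7},{"wx":0,"wy":0,"wz":0,"tx":0.036,"ty":-0.043,"tz":0,"claw":0.7},{"wx":0,"wy":0,"wz":0,"tx":0.036,"ty":-0.043,"tz":0,"claw":0.7},{"wx":0,"wy":0,"wz":0,"tx":0.036,"ty":-0.043,"tz":0,"claw":0.7},{"wx":0,"wy":0,"wz":0,"tx":0.036,"ty":-0.043,"tz":0,"claw":0.7}]' && python3 -m crank '[{"wx":0,"wy":0,"wz":0,"tx":0.036,"ty":-0.043,"tz":0,"claw":0.7},{"wx":0,"wy":0,"wz":0,"tx":0.03,"ty":-0.043,"tz":0,"claw":0.7},{"wx":0,"wy":0,"wz":0,"tx":0,"ty":0,"tz":0,"claw":0.7},{"wx":0,"wy":0,"wz":0,"tx":0,"ty":0,"tz":0,"claw":0.7}]'
python3 - <<'E'
from h import *
s=bot.get_state(); im=bot.grab_frame('wrist'); cv2.imwrite('pics/w2.png',im[:,:,::-1])
print(s['time_s'],s['tcp_pos'],s['tcp_rot'],s['joints'],s['gripper_width'],s['ft_force'])
json.dump({k:np.array(s[k]).tolist() for k in ['tcp_pos','tcp_rot']},open('w2.json','w'))
E
```

```text
time_s: 2.55
tcp_pos: [0.5024, -0.2683, 0.264]
tcp_rot: [180.0, -0.0, 0.0]
ft_force: [0.7, -0.1, 0.1]
gripper_width: 0.0616
time_s: 3.05
tcp_pos: [0.5667, -0.1844, 0.2636]
tcp_rot: [180.0, 0.0, 0.0]
ft_force: [0.0, 0.0, 0.2]
gripper_width: 0.0615
3.05 [ 0.56673376 -0.18442988  0.26357549] [1.79956304e+02 4.07811451e-02 2.19035305e-02] [ 17.48026475  25.59937559  -5.10921058  96.45231723   2.65878575
  58.09480137 -78.51487626] 0.061472647188785465 [0.03424168 0.03315201 0.16041517]
```

View pics/w2.png

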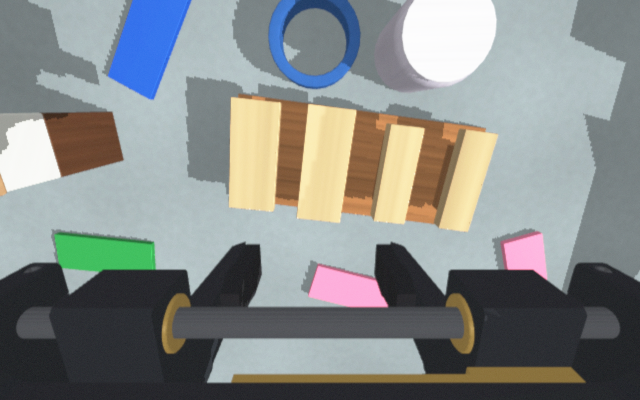

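The wrist view shows four packers on the rack: two wide ones on the left at about (255,153) and (326,163), and two narrow ones at about (398,173) and (468,180). The tape and tin are behind at the top. I'll segment the packers and fit each one.

```bash
python3 - <<'E'
from h import *
st=json.load(open('w2.json')); K,M=cam('wrist',st)
im=cv2.imread('pics/w2.png'); hsv=cv2.cvtColor(im,cv2.COLOR_BGR2HSV)
for p in [(255,153),(326,163),(398,173),(462,180),(482,160),(285,150),(240,204)]: print(p,hsv[p[1],p[0]])
m=cv2.inRange(hsv,(15,40,185),(32,160,255)); m=cv2.morphologyEx(m,cv2.MORPH_OPEN,np.ones((3,3)))
m[:80]=0; m[240:]=0; m[:,:220]=0; m[:,510:]=0
n,l,s,c=cv2.connectedComponentsWithStats(m)
for i in range(1,n):
    if s[i,4]<500: continue
    cn=max(cv2.findContours((l==i).astype(np.uint8),0,2)[0],key=cv2.contourArea)[:,0]
    print(s[i],'px rect',cv2.minAreaRect(cn))
    for z in (0.05,0.06):
        W=ray(cn,K,M,z)[:,:2].astype(np.float32)*1000
        (cx,cy),(w,h),a=cv2.minAreaRect(W); print(z,round(cx,1),round(cy,1),round(w,1),round(h,1),round(a,1))
    W=cv2.approxPolyDP(cn.reshape(-1,1,2),5,True)[:,0]; print(W.tolist())
big=cv2.resize(im[80:245,215:510],None,fx=2.7,fy=2.7,interpolation=cv2.INTER_CUBIC); cv2.imwrite('pics/w2c.png',big)
E
```

```text
(255, 153) [ 22  85 243]
(326, 163) [ 22  84 242]
(398, 173) [ 22  83 244]
(462, 180) [ 22  85 241]
(482, 160) [ 23  73 249]
(285, 150) [ 13 138 139]
(240, 204) [ 22  79 246]
[ 229   97   53  114 5319] px rect ((252.6173095703125, 153.804443359375), (50.6153678894043, 111.04459381103516), 3.7722837924957275)
0.05 592.7 -112.7 53.4 122.7 84.0
0.06 594.2 -114.9 51.8 119.0 84.0
[[231, 97], [229, 206], [273, 210], [281, 104]]
[ 297  104   60  119 5351] px rect ((325.7014465332031, 163.2373046875), (49.023738861083984, 114.8807601928711), 6.519801616668701)
0.05 582.1 -192.0 52.9 129.3 83.1
0.06 584.0 -191.7 51.3 125.4 83.1
[[308, 104], [297, 217], [339, 222], [356, 111]]
[ 374  124   51  100 3219] px rect ((398.9272766113281, 173.89450073242188), (33.98089599609375, 99.87226104736328), 10.437475204467773)
0.05 571.1 -274.8 37.7 112.2 83.6
0.06 573.3 -272.1 36.6 108.9 83.6
[[391, 124], [374, 220], [403, 223], [424, 128]]
[ 439  129   59  103 3161] px rect ((467.6603698730469, 180.68865966796875), (31.867647171020508, 106.17970275878906), 15.945395469665527)
0.05 563.5 -353.7 36.1 116.5 82.1
0.06 565.9 -348.6 35.0 113.0 82.1
[[497, 134], [466, 129], [440, 228], [467, 231]]
```

View pics/w2c.png

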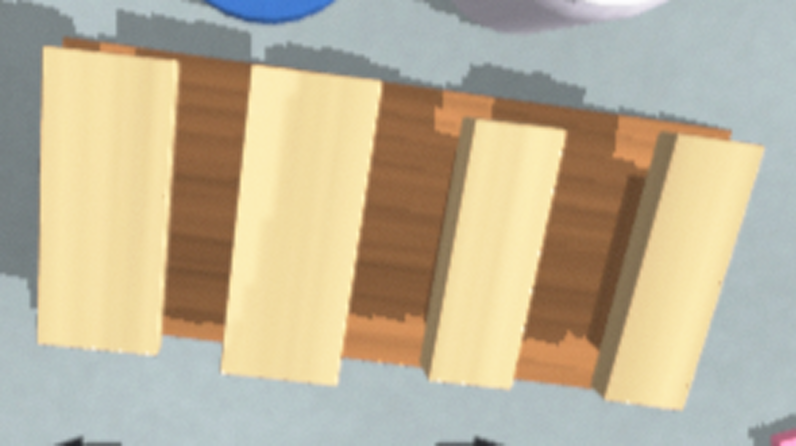

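From length and top height the order, left to right, is packer12, packer9, packer23, packer17, with the rack at a yaw of about -6.7°. Next I'll look at the gap from the front, with the tool tilted.

```bash
python3 -m crank '[{"wx":0,"wy":0,"wz":0,"tx":-0.015,"ty":-0.052,"tz":0,"claw":0.7},{"wx":0,"wy":0,"wz":0,"tx":-0.015,"ty":-0.052,"tz":0,"claw":0.7},{"wx":0,"wy":0,"wz":0,"tx":-0.015,"ty":-0.052,"tz":0,"claw":0.7},{"wx":0,"wy":0,"wz":0,"tx":-0.015,"ty":-0.052,"tz":0,"claw":0.7},{"wx":0,"wy":0,"wz":0,"tx":-0.015,"ty":-0.052,"tz":0,"claw":0.7},{"wx":0,"wy":0,"wz":0,"tx":-0.015,"ty":-0.052,"tz":0,"claw":0.7},{"wx":0,"wy":0,"wz":0,"tx":-0.015,"ty":-0.052,"tz":0,"claw":0.7},{"wx":0,"wy":0,"wz":0,"tx":-0.015,"ty":-0.052,"tz":0,"claw":0.7},{"wx":0,"wy":0,"wz":0,"tx":0,"ty":0,"tz":0.05,"claw":0.7},{"wx":0,"wy":0,"wz":0,"tx":0,"ty":0,"tz":0.05,"claw":0.7}]' && python3 -m crank '[{"wx":0,"wy":0.157,"wz":0,"tx":0,"ty":0,"tz":0,"claw":0.7},{"wx":0,"wy":0.157,"wz":0,"tx":0,"ty":0,"tz":0,"claw":0.7},{"wx":0,"wy":0.157,"wz":0,"tx":0,"ty":0,"tz":0,"claw":0.7},{"wx":0,"wy":0.157,"wz":0,"tx":0,"ty":0,"tz":0,"claw":0.7},{"wx":0,"wy":0.157,"wz":0,"tx":0,"ty":0,"tz":0,"claw":0.7},{"wx":0,"wy":0,"wz":0,"tx":0,"ty":0,"tz":0,"claw":0.7}]'
python3 - <<'E'
from h import *
s=bot.get_state(); im=bot.grab_frame('wrist'); cv2.imwrite('pics/w3.png',im[:,:,::-1])
print(s['time_s'],s['tcp_pos'],s['tcp_rot'],s['joints'],s['gripper_width'],s['ft_force'])
json.dump({k:np.array(s[k]).tolist() for k in ['tcp_pos','tcp_rot']},open('w3.json','w'))
E
```

```text
time_s: 4.35
tcp_pos: [0.4479, 0.2313, 0.1632]
tcp_rot: [-180.0, -0.1, -0.0]
ft_force: [1.2, -0.1, -0.3]
gripper_width: 0.0619
time_s: 5.1
tcp_pos: [0.4463, 0.236, 0.1652]
tcp_rot: [177.1, -25.8, 0.8]
ft_force: [0.1, -0.3, -0.4]
gripper_width: 0.0617
5.1 [0.44634234 0.23597269 0.16521976] [177.06424366 -25.8476843    0.80840599] [ -75.12154758   23.70609239   36.22848423  131.14239217   25.65074695
   13.18451249 -157.44575788] 0.06166051379960137 [ 0.07975407 -0.33011896 -0.41707028]
```

View pics/w3.png

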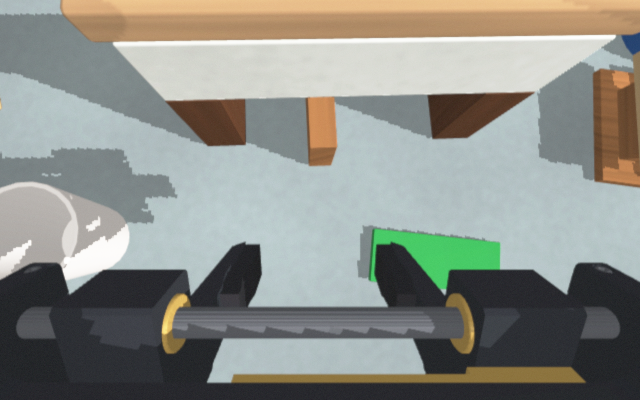

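The tilt stopped at 26° with J7 at its limit (-157.4°) and J6 low. I'll fit a kinematic model to see which yaw and tilt are reachable.

```bash
cat > kin.py <<'E'
import numpy as np, itertools
from scipy.optimize import least_squares
from scipy.spatial.transform import Rotation as R
lo=np.array([-154.64,-21.42,-72.66,13.99,-74.86,10.95,-158.01]); hi=np.array([154.64,123.67,72.17,137.28,254.86,109.41,158.01])
def fk(q,p,sg):
    H,L1,L2,L3,off=p; q=np.asarray(q)*sg
    r=R.from_euler('Z',q[0],degrees=True)*R.from_euler('Y',q[1],degrees=True)
    P=np.array([0,0,H])+0; P=P+r.apply([0,0,L1])
    r=r*R.from_euler('ZY',[q[2],q[3]],degrees=True); P=P+r.apply([0,0,L2])
    r=r*R.from_euler('ZY',[q[4],q[5]],degrees=True); 
    r=r*R.from_euler('Z',q[6]+off,degrees=True); P=P+r.apply([0,0,L3]); return P,r
data=[([67.02374862,30.73269787,-0.25223827,88.11377502,0.14926224,61.15215596,-4.07844346],[0.21358743,-0.61391041,0.26373403],[180,0,19.187]),
([17.48026475,25.59937559,-5.10921058,96.45231723,2.65878575,58.09480137,-78.51487626],[0.56673376,-0.18442988,0.26357549],[180,0.04,0.02]),
([-75.12154758,23.70609239,36.22848423,131.14239217,25.65074695,13.18451249,-157.44575788],[0.44634234,0.23597269,0.16521976],[177.06424366,-25.8476843,0.80840599])]
def res(p,sg):
    o=[]
    for q,x,e in data:
        P,r=fk(q,p,sg); o+=list((P-x)*10); o+=list((R.from_euler('xyz',e,degrees=True).inv()*r).as_rotvec())
    return o
def fit():
    best=None
    for s1,s3,s5,s7 in itertools.product([1,-1],repeat=4):
        sg=np.array([s1,1,s3,1,s5,1,s7])
        for off in (0,90,180,-90):
            f=least_squares(res,[.36,.48,.44,.33,off],args=(sg,))
            if best is None or f.cost<best[0]: best=(f.cost,f.x,sg)
    return best
E
python3 - <<'E'
from kin import *
b=fit(); print(b); print(np.round(res(b[1],b[2]),3))
E
```

```text
(np.float64(0.21178590922332005), array([ 0.45737621,  0.4792902 ,  0.45626914,  0.3846036 , 90.00051311]), array([-1,  1, -1,  1, -1,  1, -1]))
[ 0.399  0.212  0.009 -0.    -0.     0.     0.1    0.448  0.001 -0.001
 -0.    -0.     0.013  0.094 -0.01   0.     0.     0.   ]
```

```bash
cat >> kin.py <<'E'
SG=np.array([-1,1,-1,1,-1,1,-1])
def fk2(q,p):
    H,L1,L2,L3,ax,ay,bx,by,cx,cy=p; q=np.asarray(q)*SG
    r=R.from_euler('Z',q[0],degrees=True); P=np.array([0,0,H])+r.apply([ax,ay,0])
    r=r*R.from_euler('YZ',[q[1],q[2]],degrees=True); P=P+r.apply([bx,by,L1])
    r=r*R.from_euler('YZ',[q[3],q[4]],degrees=True); P=P+r.apply([cx,cy,L2])
    r=r*R.from_euler('YZ',[q[5],q[6]+90],degrees=True); P=P+r.apply([0,0,L3]); return P,r
def res2(p):
    o=[]
    for q,x,e in data:
        P,r=fk2(q,p); o+=list((P-x)*1000)
    return np.array(o+list(np.array(p[4:])*20)+list((np.array(p[:4])-[.35,.48,.45,.35])*2))
def fit2(): return least_squares(res2,[.36,.48,.44,.33,0,0,0,0,0,0])
E
python3 - <<'E'
from kin import *
f=fit2(); print(np.round(f.x,4)); print(np.round(f.fun[:9],2))
E
```

```text
[ 0.344   0.5087  0.45    0.3034 -0.0033 -0.0208 -0.0034 -0.0147 -0.0014
 -0.0096]
[-0.06 -0.04  0.05  0.    0.07 -0.06 -0.    0.01  0.02]
```

```bash
python3 - <<'E'
import cv2
im=cv2.imread('pics/w3.png')
cv2.imwrite('pics/w3c.png',cv2.resize(im[80:180,150:350],None,fx=4,fy=4,interpolation=cv2.INTER_CUBIC))
cv2.imwrite('pics/w3d.png',cv2.resize(im[80:180,380:580],None,fx=4,fy=4,interpolation=cv2.INTER_CUBIC))
E
```

```text
(no output)
```

View pics/w3c.png

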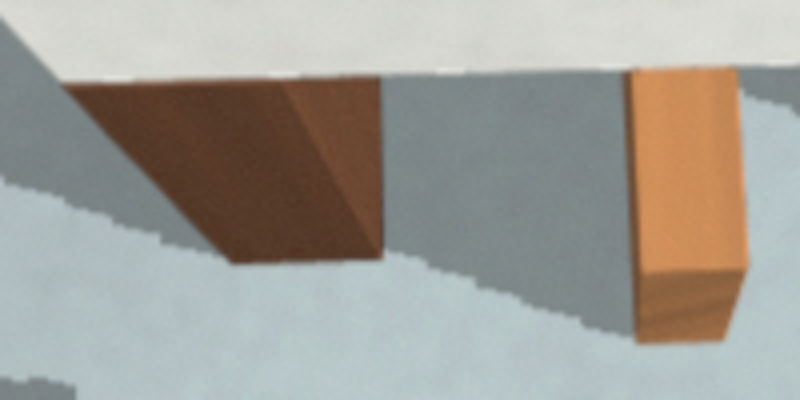

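View pics/w3d.png

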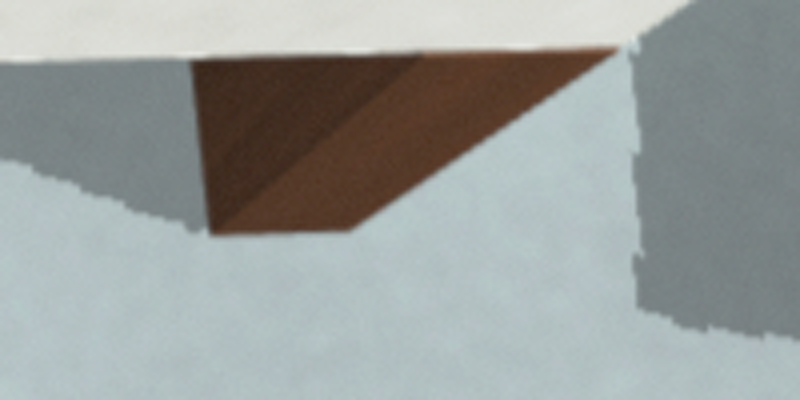

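```bash
cat > mfit.py <<'E'
from h import *
from scipy.optimize import least_squares
st=json.load(open('w3.json')); K,M=cam('wrist',st)
L=lambda x,y:((x+.5)/4-.5+150,(y+.5)/4-.5+80)
Rr=lambda x,y:((x+.5)/4-.5+380,(y+.5)/4-.5+80)
F=[('b',.14,.098,L(63,83)),('b',.14,0,L(230,263)),('b',.10,0,L(383,258)),('b',-.14,.098,Rr(618,48)),('b',-.10,0,Rr(211,236)),('b',-.14,0,Rr(350,231)),
('p',.012,None,L(640,271)),('p',-.012,None,L(748,268)),('p',.012,0,L(637,343)),('p',-.012,0,L(722,341))]
def model(v):
    x,y,a,yp,zt=v[:5]; P=[]
    for k,yy,z,_ in F:
        lx=-.03 if k=='b' else -.055; ly=yy if k=='b' else yy+yp; z=zt if z is None else z
        P.append([x+lx*np.cos(a)-ly*np.sin(a), y+lx*np.sin(a)+ly*np.cos(a), z])
    return np.array(P)
uv=np.array([f[3] for f in F])
def f(v):
    M2=M.copy(); M2[:3,:3]=M[:3,:3]@R.from_rotvec(v[5:8]).as_matrix(); M2[:3,3]+=v[8:11]
    return np.r_[(proj(model(v),K,M2)-uv).ravel(), v[5:8]/.003, v[8:11]/.002]
s=least_squares(f,[.61,.235,0,0,.062]+[0]*6); v=s.x
g=least_squares(lambda w:f(np.r_[w,[0]*6])[:20],[.61,.235,0,0,.062])
print('with cam corr',np.round(v,4),'yaw',np.degrees(v[2])); print(np.round(s.fun[:20],2))
print('plain',np.round(g.x,4)); print(np.round(g.fun,2))
E
python3 mfit.py
```

```text
with cam corr [ 6.061e-01  2.050e-01  4.120e-02  2.340e-02  5.690e-02  5.000e-04
 -3.000e-04  0.000e+00 -0.000e+00 -0.000e+00  1.000e-03] yaw 2.360224400894234
[-0.47  0.02  0.33  0.16  0.63  0.21  0.62  0.17 -1.01 -0.07 -0.11  0.07
 -0.34  0.08  0.15 -0.05 -0.59 -0.2   0.81 -0.5 ]
plain [0.6055 0.2052 0.0413 0.0233 0.057 ]
[-1.32 -0.1  -0.09  0.19  0.34  0.22  1.56 -0.06 -0.68 -0.1   0.35  0.03
 -0.4   0.1   0.22 -0.05 -0.63 -0.13  0.85 -0.43]
```

The prop top comes out at about 57 mm, so the gap is about 40 mm. packer23 + packer12 = 35 mm leaves about 5 mm or less, and it is valid for any gap from 35 up to the stated maximum of 40. Next I'll check whether tilted grasps are reachable.

```bash
cat >> kin.py <<'E'
def pose(yaw,tilt,flip,):
    # tool z leans forward (world dir yaw) by tilt from down; flip: tool x toward robot
    y,t=np.radians([yaw,tilt]); f=np.array([np.cos(y),np.sin(y),0]); u=np.array([0,0,1.])
    z=np.sin(t)*f-np.cos(t)*u; x=np.cos(t)*f+np.sin(t)*u
    if flip: x=-x
    return R.from_matrix(np.c_[x,np.cross(z,x),z])
def ik(P,r,p,n=30,seed=0):
    rng=np.random.default_rng(seed); sols=[]
    a,b=lo+2,hi-2
    def f(q):
        X,o=fk2(q,p); return np.r_[(X-P)*20,(r.inv()*o).as_rotvec()*3, (q-(a+b)/2)/(b-a)*.005]
    for i in range(n):
        s=least_squares(f,a+(b-a)*rng.random(7),bounds=(a,b))
        X,o=fk2(s.x,p); e=np.linalg.norm(X-P); ea=np.degrees((r.inv()*o).magnitude())
        if e<.003 and ea<.5: sols.append((min(np.min(s.x-lo),np.min(hi-s.x)),s.x))
    return sorted(sols,key=lambda t:-t[0])
E
python3 - <<'E'
from kin import *
p=fit2().x
for name,g,yaw in [('m23',[.566,.227,.0685],2.4),('m12',[.559,.227,.086],2.4),('r23',[.535,-.267,.0515],-6.5),('r12',[.547,-.108,.046],-6)]:
  for flip in (0,1):
    for tilt in (20,30,40,50):
        r=pose(yaw,tilt,flip); P=np.array(g)-r.apply([0,0,.006])
        s=ik(P,r,p,12); print(name,flip,tilt,len(s),np.round(s[0][0],1) if s else '',np.round(s[0][1]) if s else '')
E
```

```text
m23 0 20 8 2.0 [-53.  41.  29. 116. -42.  13. -81.]
m23 0 30 4 9.4 [ -6.  42. -33. 121. 104.  34. 149.]
m23 0 40 4 10.6 [-19.  41. -18. 127. 127.  37. 119.]
m23 0 50 4 6.7 [-31.  44.  -7. 131. 140.  48. 100.]
m23 1 20 4 22.4 [  3.  45. -43. 115.  80.  37.  -4.]
m23 1 30 6 16.2 [  0.  44. -41. 121. 104.  39. -29.]
m23 1 40 4 11.1 [ -7.  44. -33. 126. 124.  45. -51.]
m23 1 50 5 7.3 [-17.  46. -23. 130. 136.  55. -69.]
m12 0 20 8 2.0 [ -31.   34.    0.  117.   40.   14. -156.]
m12 0 30 3 6.9 [ -5.  39. -35. 122. 101.  34. 151.]
m12 0 40 4 9.7 [-19.  38. -20. 128. 125.  37. 122.]
m12 0 50 4 5.6 [-31.  41.  -9. 132. 138.  48. 102.]
m12 1 20 4 21.7 [  3.  42. -43. 116.  77.  36.  -2.]
m12 1 30 4 15.4 [  0.  42. -41. 122. 101.  38. -27.]
m12 1 40 4 10.1 [ -7.  42. -34. 127. 121.  44. -50.]
m12 1 50 5 6.1 [-17.  44. -24. 131. 135.  54. -68.]
r23 0 20 8 16.2 [  64.   50.  -50.  116.   79.   27. -136.]
r23 0 30 8 7.8 [ -2.  47.  40. 123. 247.  37.  31.]
r23 0 40 3 9.5 [ 11.  44.  25. 128. 225.  41.  59.]
r23 0 50 3 6.4 [ 21.  47.  15. 131. 214.  53.  76.]
r23 1 20 5 19.2 [ 67.  52. -53. 116.  82.  30.  43.]
r23 1 30 6 15.2 [ 72.  55. -55. 122. 112.  27.  19.]
r23 1 40 6 10.9 [ 65.  49. -39. 126. 168.  23. -38.]
r23 1 50 6 7.2 [ 40.  46.  -7. 130. 207.  44. -87.]
r12 0 20 0  
r12 0 30 3 7.4 [-11.  40.  24. 130. 218.  23.  48.]
r12 0 40 3 2.2 [ -0.  41.  11. 135. 192.  37.  77.]
r12 0 50 0  
r12 1 20 4 14.4 [ 48.  48. -51. 123.  94.  32.  12.]
r12 1 30 5 8.3 [ 48.  48. -47. 129. 126.  32. -17.]
r12 1 40 6 3.2 [ 38.  46. -32. 134. 160.  38. -54.]
r12 1 50 0
```

Tilting to 20–30° works with the tool turned 180° about z (flip), which keeps J7 away from its limit. About 25° of tilt clears the beam. I'll flip now, tilt included, and watch the joints.

```bash
python3 -m crank '[{"wx":0,"wy":0,"wz":-0.185,"tx":0,"ty":0,"tz":0,"claw":0.7},{"wx":0,"wy":0,"wz":-0.185,"tx":0,"ty":0,"tz":0,"claw":0.7},{"wx":0,"wy":0,"wz":-0.185,"tx":0,"ty":0,"tz":0,"claw":0.7},{"wx":0,"wy":0,"wz":-0.185,"tx":0,"ty":0,"tz":0,"claw":0.7},{"wx":0,"wy":0,"wz":-0.185,"tx":0,"ty":0,"tz":0,"claw":0.7},{"wx":0,"wy":0,"wz":-0.185,"tx":0,"ty":0,"tz":0,"claw":0.7},{"wx":0,"wy":0,"wz":-0.185,"tx":0,"ty":0,"tz":0,"claw":0.7},{"wx":0,"wy":0,"wz":-0.185,"tx":0,"ty":0,"tz":0,"claw":0.7},{"wx":0,"wy":0,"wz":-0.185,"tx":0,"ty":0,"tz":0,"claw":0.7},{"wx":0,"wy":0,"wz":-0.185,"tx":0,"ty":0,"tz":0,"claw":0.7}]'
python3 - <<'E'
from h import *
s=bot.get_state(); print(np.round(s['joints'],1))
E
python3 -m crank '[{"wx":0,"wy":0,"wz":-0.185,"tx":0,"ty":0,"tz":0,"claw":0.7},{"wx":0,"wy":0,"wz":-0.185,"tx":0,"ty":0,"tz":0,"claw":0.7},{"wx":0,"wy":0,"wz":-0.185,"tx":0,"ty":0,"tz":0,"claw":0.7},{"wx":0,"wy":0,"wz":-0.185,"tx":0,"ty":0,"tz":0,"claw":0.7},{"wx":0,"wy":0,"wz":-0.185,"tx":0,"ty":0,"tz":0,"claw":0.7},{"wx":0,"wy":0,"wz":-0.185,"tx":0,"ty":0,"tz":0,"claw":0.7},{"wx":0,"wy":0,"wz":-0.185,"tx":0,"ty":0,"tz":0,"claw":0.7},{"wx":0,"wy":0,"wz":0,"tx":0,"ty":0,"tz":0,"claw":0.7}]'
python3 - <<'E'
from h import *
s=bot.get_state(); im=bot.grab_frame('wrist'); cv2.imwrite('pics/w4.png',im[:,:,::-1])
print(s['time_s'],s['tcp_pos'],s['tcp_rot'],np.round(s['joints'],1))
json.dump({k:np.array(s[k]).tolist() for k in ['tcp_pos','tcp_rot']},open('w4.json','w'))
E
```

```text
time_s: 6.4
tcp_pos: [0.4485, 0.2324, 0.1654]
tcp_rot: [155.8, 9.4, 103.9]
ft_force: [-0.2, 0.6, -0.0]
gripper_width: 0.0614
[-52.4  20.2   9.5 130.   52.6  20.7 -76.4]
time_s: 7.4
tcp_pos: [0.4484, 0.2326, 0.1655]
tcp_rot: [-177.2, 25.8, -179.7]
ft_force: [0.4, 0.3, 0.9]
gripper_width: 0.0617
7.4 [0.44842474 0.23260208 0.16549873] [-177.18628675   25.79468473 -179.65836806] [-40.8  20.1  -4.1 129.3  59.2  24.8  -8.2]
```

View pics/w4.png

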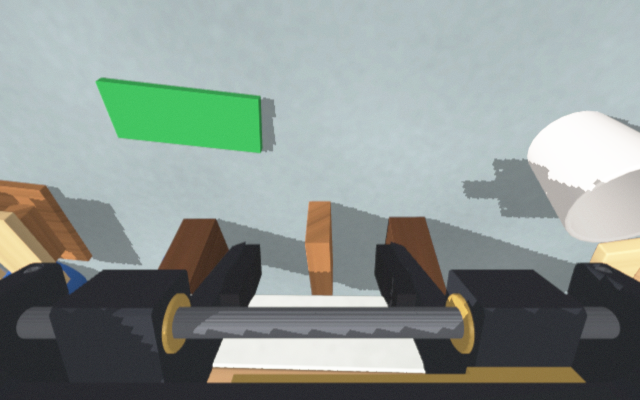

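The flip worked and all joints sit well within range. The prop's front face shows at about (319,220). I'll measure the prop height again from this view.

```bash
python3 - <<'E'
import cv2
im=cv2.imread('pics/w4.png')
cv2.imwrite('pics/w4c.png',cv2.resize(im[190:310,150:450],None,fx=2.6666667*1,fy=2.6666667,interpolation=cv2.INTER_CUBIC))
cv2.imwrite('pics/w4d.png',cv2.resize(im[190:300,280:360],None,fx=5,fy=5,interpolation=cv2.INTER_CUBIC))
E
```

```text
(no output)
```

View pics/w4d.png

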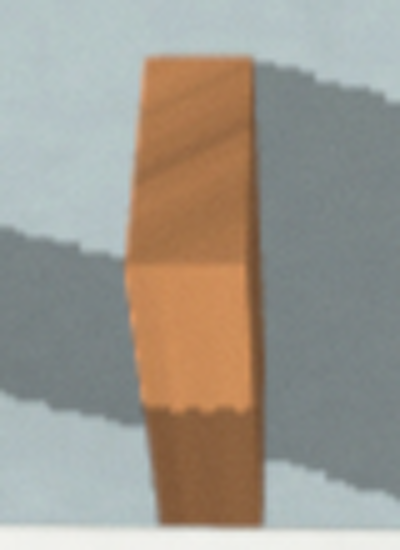

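View pics/w4c.png

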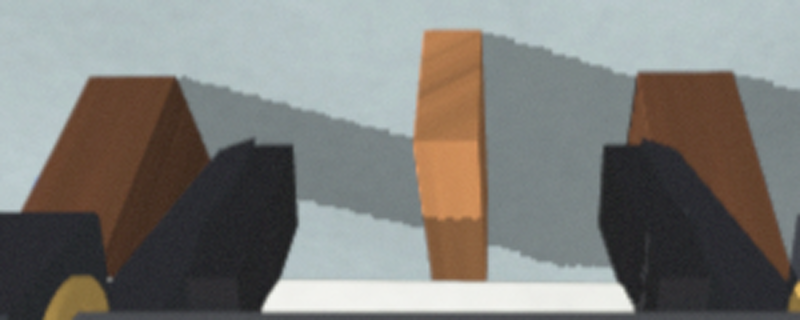

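```bash
cat > mfit2.py <<'E'
from mfit import *
st4=json.load(open('w4.json')); K,M4=cam('wrist',st4)
D=lambda x,y:((x+.5)/5-.5+280,(y+.5)/5-.5+190)
C=lambda x,y:((x+.5)/2.66667-.5+150,(y+.5)/2.66667-.5+190)
F4=[('b',-.14,0,C(91,78)),('b',-.10,0,C(175,77)),('b',.10,0,C(638,73)),('b',.14,0,C(732,72)),
('p',-.012,0,D(147,58)),('p',.012,0,D(251,57)),('p',-.012,None,D(127,263)),('p',.012,None,D(248,262))]
def mod(v,F):
    x,y,a,yp,zt=v[:5]; P=[]
    for k,yy,z,_ in F:
        lx=-.03 if k=='b' else -.055; ly=yy if k=='b' else yy+yp; z=zt if z is None else z
        P.append([x+lx*np.cos(a)-ly*np.sin(a), y+lx*np.sin(a)+ly*np.cos(a), z])
    return np.array(P)
uv4=np.array([f[3] for f in F4])
def cor(M,v):
    M2=M.copy(); M2[:3,:3]=M[:3,:3]@R.from_rotvec(v[:3]).as_matrix(); M2[:3,3]+=M[:3,:3]@v[3:6]; return M2
def f4(v,two=True):
    r=(proj(mod(v,F4),K,cor(M4,v[5:11]))-uv4).ravel()
    if two: r=np.r_[r,(proj(mod(v,F),K,cor(M,v[5:11]))-uv).ravel()]
    return np.r_[r,v[5:8]/.003,v[8:11]/.0015]
for two in (False,True):
    s=least_squares(f4,[.61,.205,0,.02,.06]+[0]*6,args=(two,))
    print(two,np.round(s.x,4),np.degrees(s.x[2]),'rms',np.sqrt(np.mean(s.fun[:-6]**2)))
    print(np.round(s.fun[:16],1))
x,y,a,yp,zt=s.x[:5]; print('prop centre',x-yp*np.sin(a),y+yp*np.cos(a),'zt',zt)
E
python3 mfit2.py | tail -8
```

```text
0.000e+00  0.000e+00 -0.000e+00 -0.000e+00  0.000e+00] 2.5305958411046605 rms 0.4283597403118809
[-0.5 -0.2  0.8 -0.1 -0.6 -0.3  0.4 -0.2 -0.5  0.5  0.6  0.4 -0.5 -0.1
  0.4  0. ]
True [ 6.058e-01  2.045e-01  4.130e-02  2.330e-02  5.690e-02  8.000e-04
  5.000e-04 -1.000e-04 -8.000e-04 -2.000e-04  7.000e-04] 2.3652151925060845 rms 0.44650914507652173
[-0.4 -0.5  0.9 -0.3 -0.8 -0.1  0.1 -0.  -0.5  0.5  0.6  0.4 -0.4 -0.1
  0.4  0.1]
prop centre 0.6048861805727956 0.22779138065694046 zt 0.05687335878333865
```

Both views agree: the prop top is at about 57 mm, so effectively the stated minimum of 58 and a gap of about 40. The prop centre is at (0.605, 0.228) and the beam yaw is 2.4°. I'll compute the move to hover above packer23.

```bash
cat > plan.py <<'E'
from h import *
from kin import pose
import sys
def Tst(s):
    T=np.eye(4); T[:3,:3]=R.from_euler('xyz',s['tcp_rot'],degrees=True).as_matrix(); T[:3,3]=s['tcp_pos']; return T
def tgt(g,yaw,tilt=30):
    r=pose(yaw,tilt,1); T=np.eye(4); T[:3,:3]=r.as_matrix(); T[:3,3]=np.array(g)-r.apply([0,0,.006]); return T
from scipy.linalg import logm,expm
def rows(T0,T1,n=None):
    Rel=np.linalg.inv(T0)@T1
    if n is None: 
        rv=R.from_matrix(Rel[:3,:3]).magnitude(); n=int(max(np.ceil(rv/.18),np.ceil(np.linalg.norm(Rel[:3,3])/.058),1))
    S=expm(np.real(logm(Rel))/n); w=R.from_matrix(S[:3,:3]).as_rotvec()
    print('n',n,'w',np.round(w,4),'t',np.round(S[:3,3],4))
def now():
    s=bot.get_state(); T=Tst(s); g=T[:3,3]+.006*T[:3,2]
    z=T[:3,2]; print('t',round(float(s['time_s']),2),'grasp',np.round(g,4),'tilt',round(np.degrees(np.arccos(-z[2])),1),'heading',round(np.degrees(np.arctan2(-T[1,0],-T[0,0])),1),'jawtilt z',round(T[2,1],3),'J',np.round(s['joints'],1),'F',np.round(s['ft_force'],1),'w',round(float(s['gripper_width']),4))
    return T
E
python3 - <<'E'
from plan import *
T=now(); rows(T,tgt([.5303,-.2664,.16],-6.4))
E
```

```text
t 7.45 grasp [0.4508 0.2327 0.16  ] tilt 25.9 heading 0.3 jawtilt z -0.043 J [-40.9  20.1  -4.  129.4  59.2  24.8  -8.3] F [ 0.8 -0.7 -0.4] w 0.0615
n 9 w [ 0.0007 -0.0079  0.0116] t [-0.01   -0.0548  0.0068]
```

```bash
python3 -m crank '[{"wx":0.0007,"wy":-0.0079,"wz":0.0116,"tx":-0.01,"ty":-0.0548,"tz":0.0068,"claw":0.7},{"wx":0.0007,"wy":-0.0079,"wz":0.0116,"tx":-0.01,"ty":-0.0548,"tz":0.0068,"claw":0.7},{"wx":0.0007,"wy":-0.0079,"wz":0.0116,"tx":-0.01,"ty":-0.0548,"tz":0.0068,"claw":0.7},{"wx":0.0007,"wy":-0.0079,"wz":0.0116,"tx":-0.01,"ty":-0.0548,"tz":0.0068,"claw":0.7},{"wx":0.0007,"wy":-0.0079,"wz":0.0116,"tx":-0.01,"ty":-0.0548,"tz":0.0068,"claw":0.7},{"wx":0.0007,"wy":-0.0079,"wz":0.0116,"tx":-0.01,"ty":-0.0548,"tz":0.0068,"claw":0.7},{"wx":0.0007,"wy":-0.0079,"wz":0.0116,"tx":-0.01,"ty":-0.0548,"tz":0.0068,"claw":0.7},{"wx":0.0007,"wy":-0.0079,"wz":0.0116,"tx":-0.01,"ty":-0.0548,"tz":0.0068,"claw":0.7},{"wx":0.0007,"wy":-0.0079,"wz":0.0116,"tx":-0.01,"ty":-0.0548,"tz":0.0068,"claw":0.7},{"wx":0,"wy":0,"wz":0,"tx":0,"ty":0,"tz":0,"claw":0.7}]'
python3 - <<'E'
from plan import *
T=now(); rows(T,tgt([.5303,-.2664,.16],-6.4)); rows(T,tgt([.5303,-.2664,.0515],-6.4))
E
```

```text
time_s: 8.7
tcp_pos: [0.516, -0.1615, 0.1619]
tcp_rot: [-178.8, 28.3, 174.8]
ft_force: [-0.6, 0.4, -0.4]
gripper_width: 0.0621
t 8.7 grasp [ 0.5188 -0.1619  0.1566] tilt 28.3 heading -5.2 jawtilt z -0.018 J [ 47.4  25.9 -38.6 128.2  80.4  12.2  23.2] F [-0.6  0.4 -0.4] w 0.0621
n 2 w [-0.0051 -0.0151  0.0095] t [-0.0101 -0.0514  0.0045]
n 3 w [-0.0034 -0.01    0.0063] t [ 0.0107 -0.0338  0.0346]
```

```bash
python3 -m crank '[{"wx":-0.0025,"wy":-0.0075,"wz":0.005,"tx":-0.005,"ty":-0.0257,"tz":0.0023,"claw":0.7},{"wx":-0.0025,"wy":-0.0075,"wz":0.005,"tx":-0.005,"ty":-0.0257,"tz":0.0023,"claw":0.7},{"wx":-0.0025,"wy":-0.0075,"wz":0.005,"tx":-0.005,"ty":-0.0257,"tz":0.0023,"claw":0.7},{"wx":-0.0025,"wy":-0.0075,"wz":0.005,"tx":-0.005,"ty":-0.0257,"tz":0.0023,"claw":0.7},{"wx":0,"wy":0,"wz":0,"tx":0,"ty":0,"tz":0,"claw":0.7}]'
python3 - <<'E'
from plan import *
T=now(); 
im=bot.grab_frame('wrist'); cv2.imwrite('pics/w5.png',im[:,:,::-1])
rows(T,tgt([.5303,-.2664,.16],-6.4)); rows(T,tgt([.5303,-.2664,.0515],-6.4))
E
```

```text
time_s: 9.32
tcp_pos: [0.5303, -0.2584, 0.1648]
tcp_rot: [179.9, 30.0, 174.3]
ft_force: [0.7, 0.2, -0.6]
gripper_width: 0.0619
t 9.32 grasp [ 0.5332 -0.2587  0.1596] tilt 30.0 heading -5.7 jawtilt z 0.001 J [ 65.9  33.7 -48.2 121.   66.2  14.   51.3] F [ 0.7  0.2 -0.6] w 0.0619
n 1 w [ 0.0072 -0.0003  0.0105] t [ 0.0017 -0.0079 -0.0015]
n 2 w [ 0.0036 -0.0002  0.0053] t [ 0.0279 -0.004   0.0463]
```

View pics/w5.png

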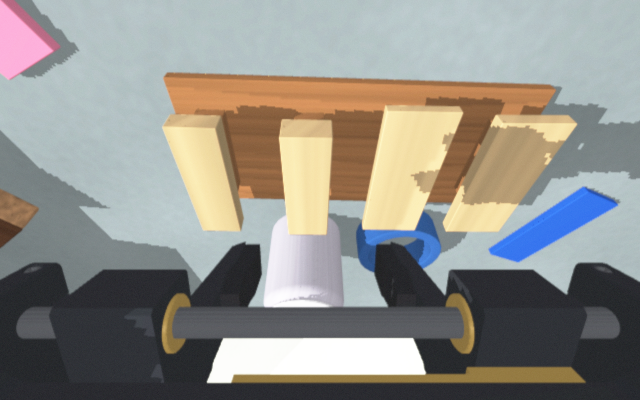

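The packer ends face the camera at the top: narrow at about (195,120) and (306,128), wide at (423,110) and (535,120). I'll overlay the predicted boxes to verify pose and thickness.

```bash
python3 - <<'E'
from plan import *
s=bot.get_state(); K,M=cam('wrist',s); im=cv2.imread('pics/w5.png')
k=4; x0,y0=150,60; big=cv2.resize(im[y0:250,x0:600],None,fx=1.77,fy=1.77,interpolation=cv2.INTER_CUBIC)
def box(c,yaw,l,w,t,z0=.04):
    a=np.radians(yaw); f=np.array([np.cos(a),np.sin(a)]); n=np.array([-f[1],f[0]])
    return [np.r_[np.array(c)+sx*f*l/2+sy*n*w/2,z] for z in (z0,z0+t) for sx,sy in ((-1,-1),(-1,1),(1,1),(1,-1))]
for c,yaw,l,w,t,col in [((.593,-.1131),-6,.122,.052,.012,(0,0,255)),((.5820,-.192),-6.9,.130,.052,.009,(255,0,0)),((.574,-.2713),-6.4,.108,.036,.023,(0,160,0)),((.5652,-.3501),-7.9,.114,.036,.017,(255,0,255))]:
    q=proj(box(c,yaw,l,w,t),K,M); q=(q-[x0,y0]+.5)*1.77-.5
    for i in (0,4): cv2.polylines(big,[np.round(q[i:i+4]).astype(np.int32)],True,col,1)
cv2.imwrite('pics/w5o.png',big)
E
```

```text
(no output)
```

View pics/w5o.png

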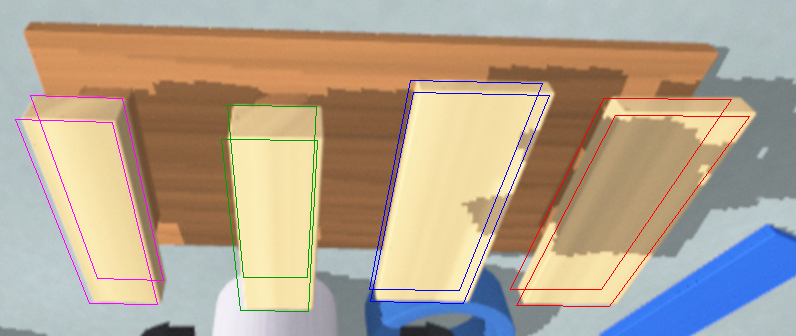

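```bash
python3 - <<'E'
from plan import *
s=bot.get_state(); K,M=cam('wrist',s); im=cv2.imread('pics/w5.png')
cv2.imwrite('pics/w5p.png',cv2.resize(im[110:245,270:350],None,fx=4.4,fy=4.4,interpolation=cv2.INTER_CUBIC))
cv2.imwrite('pics/w5q.png',cv2.resize(im[100:245,420:590],None,fx=4,fy=4,interpolation=cv2.INTER_CUBIC))
E
```

```text
(no output)
```

View pics/w5p.png

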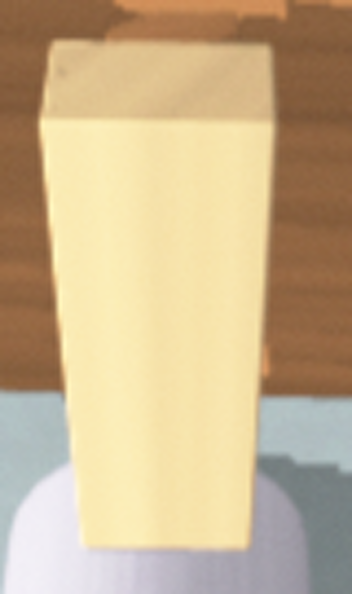

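View pics/w5q.png

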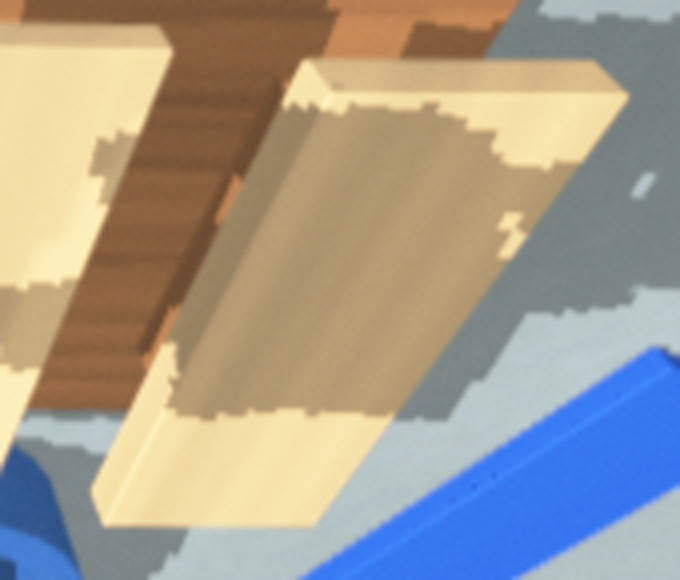

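```bash
python3 - <<'E'
from plan import *
s=bot.get_state(); K,M=cam('wrist',s)
A=lambda x,y,k,x0,y0:((x+.5)/k-.5+x0,(y+.5)/k-.5+y0)
def rep(n,px,z):
    W=ray(px,K,M,z)[:,:2]*1000  # near-left, near-right, far-right, far-left
    c=W.mean(0); ax=(W[2]+W[3]-W[0]-W[1]); print(n,np.round(W,1).tolist(),'c',np.round(c,1),'yaw',round(np.degrees(np.arctan2(ax[1],ax[0])),1),'L',round(np.linalg.norm(ax)/2,1),'W',round(np.linalg.norm(W[1]-W[0]),1))
rep('23',[A(41,119,4.4,270,110),A(273,119,4.4,270,110),A(251,550,4.4,270,110),A(84,549,4.4,270,110)],.063)
rep('12',[A(332,92,4,420,100),A(629,96,4,420,100),A(315,527,4,420,100),A(103,525,4,420,100)],.052)
for f,q in (('w2',None),):
    st=json.load(open('w2.json')); K,M=cam('wrist',st)
    rep('23w2',[(403,223),(374,220),(391,124),(424.5,128)],.063)
    rep('12w2',[(274,211),(229,207),(231,97),(281.5,103.5)],.052)
E
```

```text
23 [[517.5, -280.2], [520.8, -245.5], [628.8, -256.7], [625.0, -291.7]] c [ 573.  -268.5] yaw -6.0 L 108.4 W 34.9
12 [[528.4, -129.3], [534.1, -78.6], [654.7, -90.1], [648.9, -141.9]] c [ 591.5 -110. ] yaw -5.7 L 121.1 W 51.0
23w2 [[519.3, -283.0], [523.0, -249.7], [628.9, -261.2], [624.9, -296.2]] c [ 574.  -272.5] yaw -6.7 L 106.5 W 33.6
12w2 [[530.0, -134.6], [534.9, -82.5], [655.5, -95.2], [649.1, -147.6]] c [ 592.3 -115. ] yaw -6.1 L 120.5 W 52.3
```

Both flips average out to packer23 at (573.5, -270.3) mm with yaw -6.3°, and packer12 at (592, -112) with yaw -5.9°. Now I'll descend on packer23.

```bash
python3 - <<'E'
from plan import *
T=now(); H=tgt([.5298,-.2655,.16],-6.3); rows(T,H); rows(H,tgt([.5298,-.2655,.0515],-6.3),4)
E
```

```text
t 9.38 grasp [ 0.5333 -0.2569  0.1596] tilt 30.0 heading -5.5 jawtilt z 0.001 J [ 65.8  33.7 -48.2 121.1  66.3  14.   51.3] F [ 0.8 -0.2 -0.1] w 0.0616
n 1 w [ 0.008  -0.0004  0.0116] t [ 0.0021 -0.0089 -0.0017]
n 4 w [ 0. -0. -0.] t [0.0136 0.     0.0235]
```

```bash
python3 -m crank '[{"wx":0.008,"wy":0,"wz":0.0116,"tx":0.0021,"ty":-0.0085,"tz":-0.0017,"claw":0.7},{"wx":0,"wy":0,"wz":0,"tx":0,"ty":0,"tz":0,"claw":0.7},{"wx":0,"wy":0,"wz":0,"tx":0.0136,"ty":0,"tz":0.0235,"claw":0.7},{"wx":0,"wy":0,"wz":0,"tx":0.0136,"ty":0,"tz":0.0235,"claw":0.7},{"wx":0,"wy":0,"wz":0,"tx":0,"ty":0,"tz":0,"claw":0.7}]'
python3 - <<'E'
from plan import *
T=now(); rows(T,tgt([.5298,-.2655,.0515],-6.3),2)
im=bot.grab_frame('wrist'); cv2.imwrite('pics/w6.png',im[:,:,::-1]); T=now()
E
```

```text
time_s: 10.0
tcp_pos: [0.5262, -0.2639, 0.1128]
tcp_rot: [-179.9, 29.8, 174.0]
ft_force: [0.4, 0.5, 0.5]
gripper_width: 0.0616
t 10.0 grasp [ 0.5291 -0.2642  0.1076] tilt 29.8 heading -6.0 jawtilt z -0.001 J [ 61.3  38.2 -41.6 122.1  94.8  11.5  24.4] F [0.4 0.5 0.5] w 0.0616
n 2 w [ 0.0007 -0.0018  0.0024] t [ 0.0136 -0.0006  0.0245]
t 10.05 grasp [ 0.5297 -0.2645  0.1087] tilt 29.9 heading -6.0 jawtilt z -0.001 J [ 61.4  38.1 -41.7 122.1  94.5  11.5  24.6] F [ 0.9 -0.1  0.8] w 0.0616
```

View pics/w6.png

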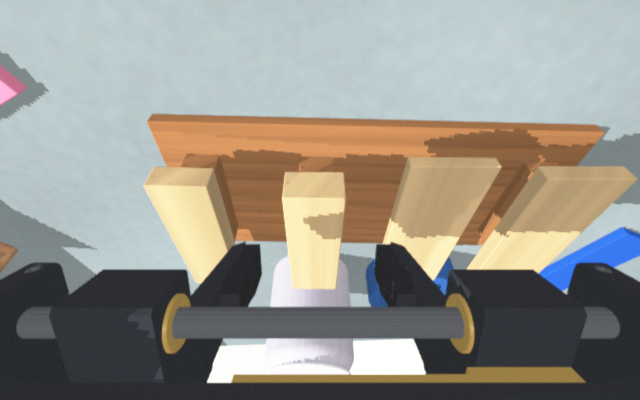

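packer23 (near end at (314,175)–(314,197)) is centred between the fingers, whose midpoint is at about column 317. Descending the rest and closing.

```bash
python3 -m crank '[{"wx":0,"wy":-0.001,"wz":0.0024,"tx":0.0137,"ty":-0.0005,"tz":0.0245,"claw":0.7},{"wx":0,"wy":-0.001,"wz":0.0024,"tx":0.0137,"ty":-0.0005,"tz":0.0245,"claw":0.7},{"wx":0,"wy":0,"wz":0,"tx":0,"ty":0,"tz":0,"claw":0.7}]'
python3 - <<'E'
from plan import *
T=now(); rows(T,tgt([.5298,-.2655,.0515],-6.3),1)
E
```

```text
time_s: 10.42
tcp_pos: [0.5265, -0.266, 0.0569]
tcp_rot: [179.8, 29.9, 173.4]
ft_force: [-0.6, 0.6, 0.1]
gripper_width: 0.0618
t 10.43 grasp [ 0.5295 -0.2663  0.0517] tilt 29.9 heading -6.6 jawtilt z 0.003 J [ 65.3  48.7 -46.6 121.8 114.5  19.4  10.6] F [-0.6  0.6  0.1] w 0.0618
n 1 w [ 0.0015 -0.0018 -0.0042] t [-0.      0.0009  0.0003]
```

```bash
python3 -m crank '[{"wx":0,"wy":0,"wz":0,"tx":0,"ty":0,"tz":0,"claw":0.3},{"wx":0,"wy":0,"wz":0,"tx":0,"ty":0,"tz":0,"claw":0.3},{"wx":0,"wy":0,"wz":0,"tx":0,"ty":0,"tz":0,"claw":0.2},{"wx":0,"wy":0,"wz":0,"tx":0,"ty":0,"tz":0,"claw":0.2}]'
python3 - <<'E'
from plan import *
T=now()
im=bot.grab_frame('wrist'); cv2.imwrite('pics/w7.png',im[:,:,::-1])
E
```

```text
time_s: 10.92
tcp_pos: [0.528, -0.2667, 0.0592]
tcp_rot: [-179.9, 30.1, 173.7]
ft_force: [-4.3, 0.3, 9.2]
gripper_width: 0.0355
t 10.93 grasp [ 0.531 -0.267  0.054] tilt 30.1 heading -6.3 jawtilt z -0.002 J [ 65.2  48.5 -46.6 121.8 114.8  19.4  10.3] F [-4.3  0.3  9.2] w 0.0355
```

View pics/w7.png

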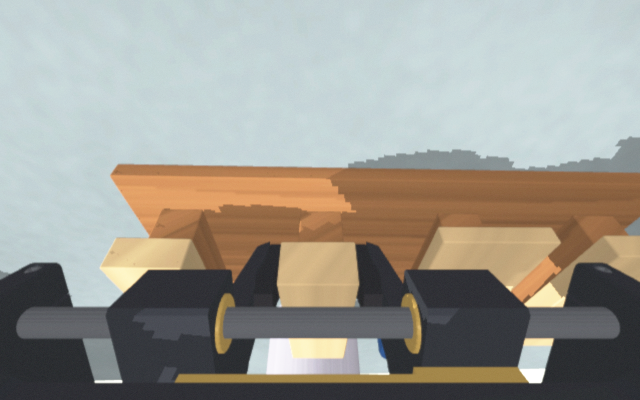

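Gripped at 35.5 mm. A small axial force appeared during closing. Lifting.

```bash
python3 -m crank '[{"wx":0,"wy":0,"wz":0,"tx":-0.005,"ty":0,"tz":-0.0087,"claw":0.2},{"wx":0,"wy":0,"wz":0,"tx":-0.01,"ty":0,"tz":-0.0173,"claw":0.2},{"wx":0,"wy":0,"wz":0,"tx":-0.01,"ty":0,"tz":-0.0173,"claw":0.2},{"wx":0,"wy":0,"wz":0,"tx":-0.0125,"ty":0,"tz":-0.0217,"claw":0.2},{"wx":0,"wy":0,"wz":0,"tx":0,"ty":0,"tz":0,"claw":0.2}]'
python3 - <<'E'
from plan import *
T=now()
im=bot.grab_frame('wrist'); cv2.imwrite('pics/w8.png',im[:,:,::-1])
im=bot.grab_frame('side'); cv2.imwrite('pics/s8.png',cv2.resize(im[110:320,235:385,::-1],None,fx=2.8,fy=2.8,interpolation=cv2.INTER_CUBIC))
E
```

```text
time_s: 11.6
tcp_pos: [0.5283, -0.2668, 0.135]
tcp_rot: [-179.9, 30.2, 173.6]
ft_force: [-1.0, 0.2, -0.9]
gripper_width: 0.0356
t 11.6 grasp [ 0.5313 -0.2672  0.1298] tilt 30.2 heading -6.4 jawtilt z -0.002 J [ 63.4  36.3 -44.  121.6  83.2  12.   35.3] F [-1.   0.2 -0.9] w 0.0356
```

View pics/w8.png

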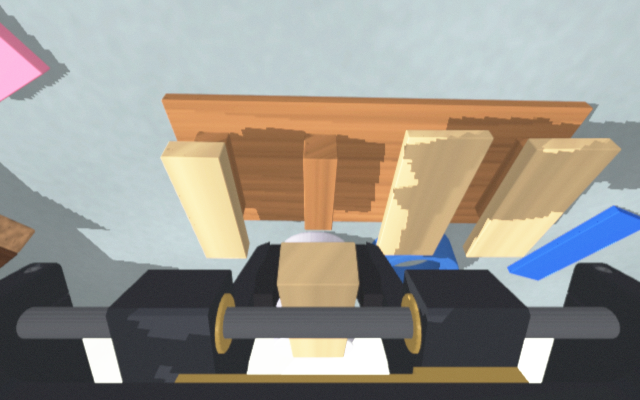

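View pics/s8.png

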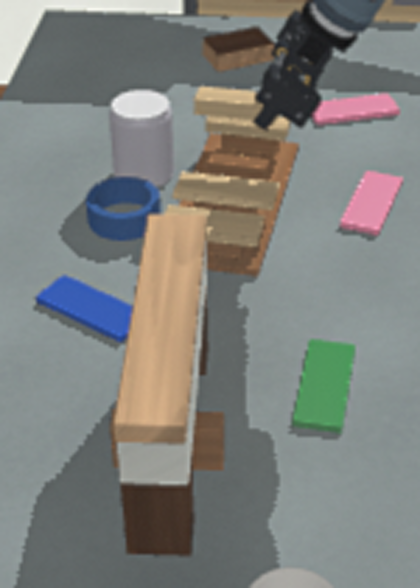

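packer23 is held level on the hand; its end face spans about rows 243–283. I'll solve its in-hand pose with PnP.

```bash
python3 - <<'E'
import cv2
im=cv2.imread('pics/w8.png')
cv2.imwrite('pics/w8c.png',cv2.resize(im[230:370,260:380],None,fx=4,fy=4,interpolation=cv2.INTER_CUBIC))
E
```

```text
(no output)
```

View pics/w8c.png

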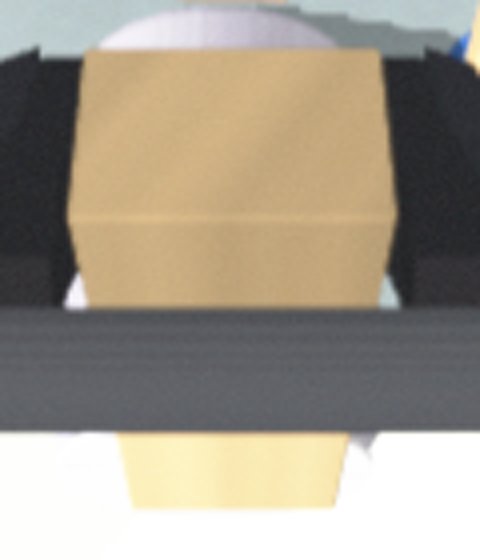

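```bash
cat > inhand.py <<'E'
from plan import *
def inhand(px,l,w,t,T=None):
    # px: near-bottom L,R, near-top L,R, far-top L,R (image; image right = +y of heading frame)
    ci=bot.camera_info('wrist'); K=ci['mtx']; TC=ci['tool_from_camera']
    obj=np.array([[-l/2,-w/2,0],[-l/2,w/2,0],[-l/2,-w/2,t],[-l/2,w/2,t],[l/2,-w/2,t],[l/2,w/2,t]])
    # packer frame x forward,y left(+y),z up  ; image right=+y
    ok,rv,tv=cv2.solvePnP(obj,np.array(px,float),K,None,flags=cv2.SOLVEPNP_SQPNP)
    ok,rv,tv=cv2.solvePnP(obj,np.array(px,float),K,None,rv,tv,True,cv2.SOLVEPNP_ITERATIVE)
    e=cv2.projectPoints(obj,rv,tv,K,None)[0][:,0]-px
    C=np.eye(4); C[:3,:3]=cv2.Rodrigues(rv)[0]; C[:3,3]=tv[:,0]; F=np.diag([1,-1,-1,1.])
    return TC@F@C, e
def report(B,T):
    W=T@B; print('packer centre(bottom)',np.round(W[:3,3]*1000,1),'yaw',round(np.degrees(np.arctan2(W[1,0],W[0,0])),1),'pitch up',round(np.degrees(np.arcsin(W[2,0])),1),'roll',round(np.degrees(np.arcsin(W[2,1])),1))
    return W
E
python3 - <<'E'
from inhand import *
A=lambda x,y:((x+.5)/4-.5+260,(y+.5)/4-.5+230)
B,e=inhand([A(85,50),A(380,50),A(68,215),A(397,215),A(133,507),A(335,507)],.108,.036,.023)
T=now(); print(np.round(e,1).tolist()); W=report(B,T); print('in tool',np.round(B,4).tolist())
g=T[:3,3]+.006*T[:3,2]; print(np.round((g-W[:3,3])@W[:3,:3],4))
E
```

```text
t 11.7 grasp [ 0.5301 -0.267   0.1276] tilt 30.0 heading -6.4 jawtilt z -0.001 J [ 63.4  36.5 -44.  121.7  83.6  12.1  35. ] F [-0.1 -0.3 -0.7] w 0.0355
[[0.5, -0.8], [-0.5, -0.9], [0.5, 0.7], [-0.6, 0.7], [-0.2, 0.1], [0.2, 0.1]]
packer centre(bottom) [ 575.7 -271.1  111.5] yaw -6.2 pitch up -0.0 roll 0.0
in tool [[-0.8653, 0.0021, -0.5013, -0.0315], [0.0033, 1.0, -0.0015, 0.001], [0.5013, -0.003, -0.8653, 0.0429], [0.0, 0.0, 0.0, 1.0]]
[-0.0458 -0.0008  0.0161]
```

```bash
cat >> kin.py <<'E'
data+= [([-40.8,20.1,-4.1,129.3,59.2,24.8,-8.2],[0.44842,0.2326,0.1655],0),([65.2,48.5,-46.6,121.8,114.8,19.4,10.3],[0.528,-0.2667,0.0592],0),([47.4,25.9,-38.6,128.2,80.4,12.2,23.2],[0.516,-.1615,.1619],0),([63.4,36.5,-44.,121.7,83.6,12.1,35.0],[.5275,-.2667,.1335],0)]
E
python3 - <<'E'
from kin import *
f=fit2(); p=f.x; print(np.round(p,4)); print(np.round(f.fun[:21],1)); np.save('kp.npy',p)
for g,yaw in [([.44,.2255,.078],2.4),([.48,.227,.078],2.4),([.45,.2255,.14],2.4),([.46,.1,.15],0),([.46,0,.15],0),([.50,0,.15],0),([.50,0.1,.15],0),([.5,-.1,.15],-3),([.52,-.1,.15],-3),([.46,0,.24],0),([.50,0,.24],0)]:
  for tilt in (10,20,30):
    r=pose(yaw,tilt,1); P=np.array(g)-r.apply([0,0,.006]); s=ik(P,r,p,10); print(g,tilt,len(s),np.round(s[0][0],1) if s else '',np.round(s[0][1]) if s else '')
E
```

```text
[ 0.3472  0.5071  0.4473  0.3043 -0.0006 -0.025  -0.002  -0.0191  0.
 -0.0008]
[ 0.1 -0.   0.2 -0.3  0.1  0.1 -0.  -0.1 -0.4  0.2  0.3  0.2  0.1  0.1
 -0.1  0.1 -0.2  0.6 -0.2  0.1 -0.6]
[0.44, 0.2255, 0.078] 10 3 14.8 [  1.  39. -46. 123.  63.  36.   2.]
[0.44, 0.2255, 0.078] 20 1 8.5 [ -2.  38. -46. 129.  86.  37. -23.]
[0.44, 0.2255, 0.078] 30 1 2.7 [-10.  37. -40. 135. 106.  42. -47.]
[0.48, 0.227, 0.078] 10 3 19.7 [  1.  40. -43. 118.  60.  37.   9.]
[0.48, 0.227, 0.078] 20 2 13.1 [ -0.  40. -45. 124.  83.  37. -16.]
[0.48, 0.227, 0.078] 30 4 7.1 [ -7.  39. -40. 130. 105.  41. -41.]
[0.45, 0.2255, 0.14] 10 3 17.0 [ -3.  29. -39. 120.  43.  36.  20.]
[0.45, 0.2255, 0.14] 20 2 10.6 [ -3.  28. -43. 127.  67.  33.  -6.]
[0.45, 0.2255, 0.14] 30 2 4.5 [ -8.  27. -41. 133.  91.  36. -33.]
[0.46, 0.1, 0.15] 10 3 12.4 [ 13.  24. -39. 125.  38.  32.  36.]
[0.46, 0.1, 0.15] 20 3 5.6 [ 17.  24. -46. 132.  66.  27.   7.]
[0.46, 0.1, 0.15] 30 0  
[0.46, 0, 0.15] 10 3 10.9 [ 29.  24. -41. 126.  36.  30.  51.]
[0.46, 0, 0.15] 20 3 4.1 [ 41.  26. -55. 133.  68.  25.  20.]
[0.46, 0, 0.15] 30 0  

[... 437 characters left out ...]
.]
[0.5, -0.1, 0.15] 20 3 10.9 [ 56.  33. -59. 126.  66.  29.  36.]
[0.5, -0.1, 0.15] 30 2 4.1 [ 62.  36. -65. 133.  99.  28.   7.]
[0.52, -0.1, 0.15] 10 3 20.3 [ 39.  30. -41. 117.  35.  34.  63.]
[0.52, -0.1, 0.15] 20 3 13.4 [ 53.  34. -57. 124.  64.  30.  37.]
[0.52, -0.1, 0.15] 30 3 6.6 [ 59.  37. -63. 131.  97.  28.   8.]
[0.46, 0, 0.24] 10 3 14.2 [  8.  10. -16. 123.   6.  38.  78.]
[0.46, 0, 0.24] 20 3 6.9 [  7.   6. -15. 130.  10.  25.  74.]
[0.46, 0, 0.24] 30 3 2.0 [ 59.  11. -71. 135.  54.  18.  33.]
[0.5, 0, 0.24] 10 3 19.4 [ 11.  14. -20. 118.   9.  39.  76.]
[0.5, 0, 0.24] 20 3 12.1 [ 14.  10. -22. 125.  14.  26.  71.]
[0.5, 0, 0.24] 30 3 2.0 [ 18.   8. -27. 132.  36.  13.  49.]
```

Full tilt is infeasible near y=0 at this radius, so I'll travel at 15° tilt through waypoints.

```bash
python3 - <<'E'
from plan import *
T=now(); A=tgt([.47,0,.17],-2,15); B=tgt([.455,.2265,.15],2.4,15)
rows(T,A,9); rows(A,B,6)
E
```

```text
t 11.7 grasp [ 0.5301 -0.267   0.1276] tilt 30.0 heading -6.4 jawtilt z -0.001 J [ 63.4  36.5 -44.  121.7  83.6  12.1  35. ] F [-0.1 -0.3 -0.7] w 0.0355
n 9 w [-0.0034  0.0292 -0.0078] t [ 0.0062  0.029  -0.0079]
n 6 w [-0.0033 -0.     -0.0124] t [0.0034 0.0377 0.0025]
```

```bash
python3 -m crank '[{"wx":-0.0034,"wy":0.0292,"wz":-0.0078,"tx":0.0062,"ty":0.029,"tz":-0.0079,"claw":0.2},{"wx":-0.0034,"wy":0.0292,"wz":-0.0078,"tx":0.0062,"ty":0.029,"tz":-0.0079,"claw":0.2},{"wx":-0.0034,"wy":0.0292,"wz":-0.0078,"tx":0.0062,"ty":0.029,"tz":-0.0079,"claw":0.2},{"wx":-0.0034,"wy":0.0292,"wz":-0.0078,"tx":0.0062,"ty":0.029,"tz":-0.0079,"claw":0.2},{"wx":-0.0034,"wy":0.0292,"wz":-0.0078,"tx":0.0062,"ty":0.029,"tz":-0.0079,"claw":0.2},{"wx":-0.0034,"wy":0.0292,"wz":-0.0078,"tx":0.0062,"ty":0.029,"tz":-0.0079,"claw":0.2},{"wx":-0.0034,"wy":0.0292,"wz":-0.0078,"tx":0.0062,"ty":0.029,"tz":-0.0079,"claw":0.2},{"wx":-0.0034,"wy":0.0292,"wz":-0.0078,"tx":0.0062,"ty":0.029,"tz":-0.0079,"claw":0.2},{"wx":-0.0034,"wy":0.0292,"wz":-0.0078,"tx":0.0062,"ty":0.029,"tz":-0.0079,"claw":0.2},{"wx":0,"wy":0,"wz":0,"tx":0,"ty":0,"tz":0,"claw":0.2}]'
python3 - <<'E'
from plan import *
T=now(); B=tgt([.455,.2265,.15],2.4,15)
rows(T,B,7)
E
```

```text
time_s: 12.95
tcp_pos: [0.4688, 0.0017, 0.1757]
tcp_rot: [179.9, 15.0, 178.2]
ft_force: [-1.1, -1.0, 0.3]
gripper_width: 0.0358
t 12.95 grasp [0.4704 0.0017 0.1699] tilt 15.0 heading -1.8 jawtilt z 0.002 J [ 45.7  28.4 -62.8 127.4  54.7  35.3  32.5] F [-1.1 -1.   0.3] w 0.0358
n 7 w [-0.0025  0.0001 -0.0102] t [0.0029 0.0321 0.0022]
```

```bash
python3 -m crank '[{"wx":-0.0025,"wy":0,"wz":-0.0102,"tx":0.0029,"ty":0.0321,"tz":0.0022,"claw":0.2},{"wx":-0.0025,"wy":0,"wz":-0.0102,"tx":0.0029,"ty":0.0321,"tz":0.0022,"claw":0.2},{"wx":-0.0025,"wy":0,"wz":-0.0102,"tx":0.0029,"ty":0.0321,"tz":0.0022,"claw":0.2},{"wx":-0.0025,"wy":0,"wz":-0.0102,"tx":0.0029,"ty":0.0321,"tz":0.0022,"claw":0.2},{"wx":-0.0025,"wy":0,"wz":-0.0102,"tx":0.0029,"ty":0.0321,"tz":0.0022,"claw":0.2},{"wx":-0.0025,"wy":0,"wz":-0.0102,"tx":0.0029,"ty":0.0321,"tz":0.0022,"claw":0.2},{"wx":-0.0025,"wy":0,"wz":-0.0102,"tx":0.0029,"ty":0.0321,"tz":0.0022,"claw":0.2},{"wx":0,"wy":0,"wz":0,"tx":0,"ty":0,"tz":0,"claw":0.2}]'
python3 - <<'E'
from plan import *
T=now(); B=tgt([.455,.2265,.083],2.4,30)
rows(T,B,5)
E
```

```text
time_s: 13.95
tcp_pos: [0.4538, 0.2261, 0.1551]
tcp_rot: [179.9, 15.0, -177.7]
ft_force: [-1.3, -0.8, -0.4]
gripper_width: 0.0356
t 13.95 grasp [0.4554 0.2262 0.1493] tilt 15.0 heading 2.3 jawtilt z 0.001 J [ 10.2  34.2 -58.1 122.1  62.2  43.4   3.3] F [-1.3 -0.8 -0.4] w 0.0356
n 5 w [ 0.0001 -0.0524 -0.0002] t [0.0051 0.0001 0.0124]
```

```bash
python3 -m crank '[{"wx":0,"wy":-0.0524,"wz":0,"tx":0.0053,"ty":0,"tz":0.0129,"claw":0.2},{"wx":0,"wy":-0.0524,"wz":0,"tx":0.0053,"ty":0,"tz":0.0129,"claw":0.2},{"wx":0,"wy":-0.0524,"wz":0,"tx":0.0053,"ty":0,"tz":0.0129,"claw":0.2},{"wx":0,"wy":-0.0524,"wz":0,"tx":0.0053,"ty":0,"tz":0.0129,"claw":0.2},{"wx":0,"wy":-0.0524,"wz":0,"tx":0.0053,"ty":0,"tz":0.0129,"claw":0.2},{"wx":0,"wy":0,"wz":0,"tx":0,"ty":0,"tz":0,"claw":0.2}]'
python3 - <<'E'
from plan import *
T=now(); C=tgt([.500,.2265,.080],2.4,30); rows(T,C,3)
im=bot.grab_frame('wrist'); cv2.imwrite('pics/w9.png',im[:,:,::-1])
im=bot.grab_frame('side'); cv2.imwrite('pics/s9.png',cv2.resize(im[170:320,235:385,::-1],None,fx=4,fy=4,interpolation=cv2.INTER_CUBIC))
E
```

```text
time_s: 14.7
tcp_pos: [0.4512, 0.2228, 0.0846]
tcp_rot: [-179.8, 29.8, -177.7]
ft_force: [-0.1, -1.1, 0.3]
gripper_width: 0.0357
t 14.7 grasp [0.4542 0.2229 0.0794] tilt 29.8 heading 2.3 jawtilt z -0.002 J [ -4.1  39.8 -45.6 132.9 104.8  44.9 -42.1] F [-0.1 -1.1  0.3] w 0.0357
n 3 w [-0.0013 -0.0012 -0.0006] t [-0.0134  0.0006  0.0074]
```

View pics/w9.png

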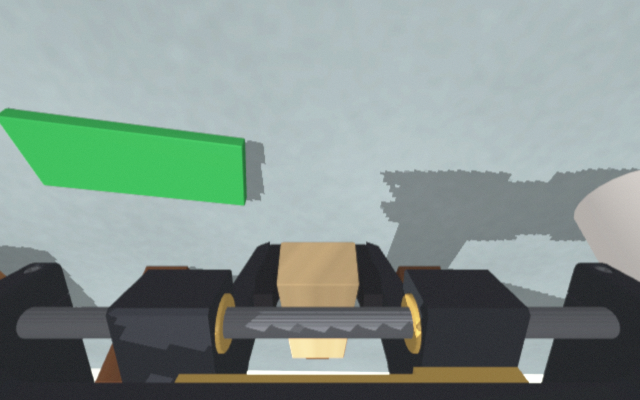

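View pics/s9.png

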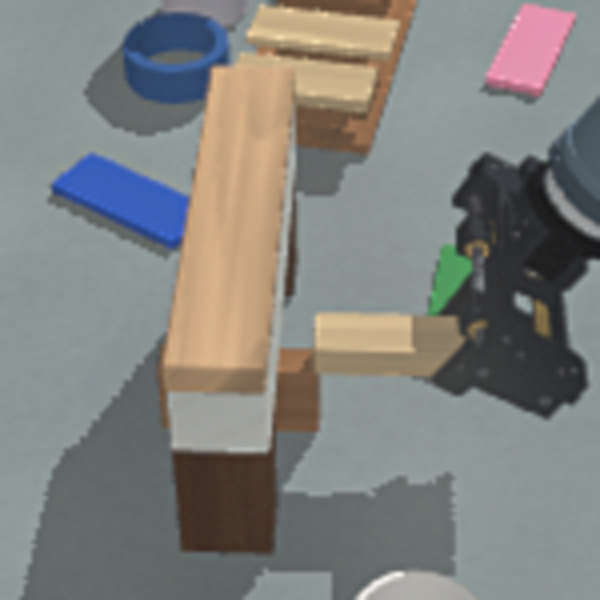

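Side view: the packer is level, in line with the prop, and just in front of the beam (tip at (315,345) in the crop). Inserting now.

```bash
python3 -m crank '[{"wx":0,"wy":0,"wz":0,"tx":-0.0146,"ty":0,"tz":0.0084,"claw":0.2},{"wx":0,"wy":0,"wz":0,"tx":-0.0146,"ty":0,"tz":0.0084,"claw":0.2},{"wx":0,"wy":0,"wz":0,"tx":0,"ty":0,"tz":0,"claw":0.2}]'
python3 - <<'E'
from plan import *
T=now(); C=tgt([.555,.2257,.080],2.4,30); rows(T,C,4)
im=bot.grab_frame('side'); cv2.imwrite('pics/s10.png',cv2.resize(im[170:320,235:385,::-1],None,fx=4,fy=4,interpolation=cv2.INTER_CUBIC))
T=now()
E
```

```text
time_s: 15.18
tcp_pos: [0.4878, 0.2253, 0.0874]
tcp_rot: [180.0, 30.1, -178.0]
ft_force: [-0.5, 0.7, -0.8]
gripper_width: 0.0358
t 15.18 grasp [0.4908 0.2254 0.0822] tilt 30.1 heading 2.0 jawtilt z 0.001 J [ -2.9  40.2 -44.  128.9 103.7  42.7 -37.2] F [-0.5  0.7 -0.8] w 0.0358
n 4 w [-0.0007  0.0005 -0.0015] t [-0.0136 -0.0005  0.0085]
t 15.22 grasp [0.4896 0.2256 0.0818] tilt 30.0 heading 2.1 jawtilt z 0.001 J [ -2.9  40.2 -44.  129.  103.7  42.7 -37.3] F [-0.3 -0.1 -0.1] w 0.0355
```

View pics/s10.png

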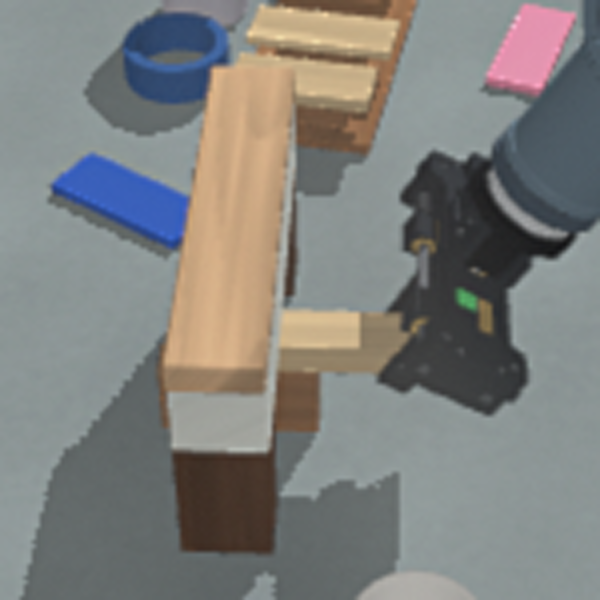

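```bash
python3 -m crank '[{"wx":0,"wy":0,"wz":-0.0015,"tx":-0.0136,"ty":0,"tz":0.0085,"claw":0.2},{"wx":0,"wy":0,"wz":-0.0015,"tx":-0.0136,"ty":0,"tz":0.0085,"claw":0.2},{"wx":0,"wy":0,"wz":0,"tx":0,"ty":0,"tz":0,"claw":0.2}]' && python3 -m crank '[{"wx":0,"wy":0,"wz":-0.0015,"tx":-0.0136,"ty":0,"tz":0.0085,"claw":0.2},{"wx":0,"wy":0,"wz":-0.0015,"tx":-0.0136,"ty":0,"tz":0.0085,"claw":0.2},{"wx":0,"wy":0,"wz":0,"tx":0,"ty":0,"tz":0,"claw":0.2}]'
python3 - <<'E'
from plan import *
T=now(); C=tgt([.555,.2257,.080],2.4,30); rows(T,C,1)
im=bot.grab_frame('side'); cv2.imwrite('pics/s11.png',cv2.resize(im[170:320,235:385,::-1],None,fx=4,fy=4,interpolation=cv2.INTER_CUBIC))
im=bot.grab_frame('wrist'); cv2.imwrite('pics/w11.png',im[:,:,::-1])
T=now()
E
```

```text
time_s: 15.6
tcp_pos: [0.5182, 0.2269, 0.0855]
tcp_rot: [-179.9, 30.0, -177.7]
ft_force: [-0.5, 0.6, -0.9]
gripper_width: 0.036
time_s: 15.98
tcp_pos: [0.5497, 0.2284, 0.0842]
tcp_rot: [-179.8, 30.0, -177.5]
ft_force: [-0.6, -0.1, -0.8]
gripper_width: 0.036
t 15.97 grasp [0.5527 0.2285 0.079 ] tilt 30.0 heading 2.5 jawtilt z -0.003 J [ -1.8  42.4 -41.1 121.5 100.8  39.4 -27.9] F [-0.6 -0.1 -0.8] w 0.036
n 1 w [-0.0019 -0.0001  0.0022] t [-0.0024 -0.0029  0.0002]
t 16.07 grasp [0.5515 0.2287 0.0787] tilt 29.9 heading 2.6 jawtilt z -0.003 J [ -1.8  42.4 -41.1 121.6 100.8  39.4 -27.9] F [-0.3  0.  -0.5] w 0.036
```

View pics/s11.png

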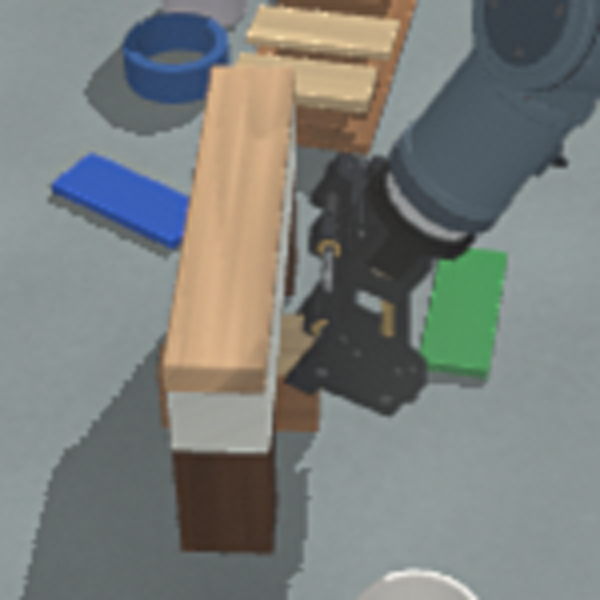

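View pics/w11.png

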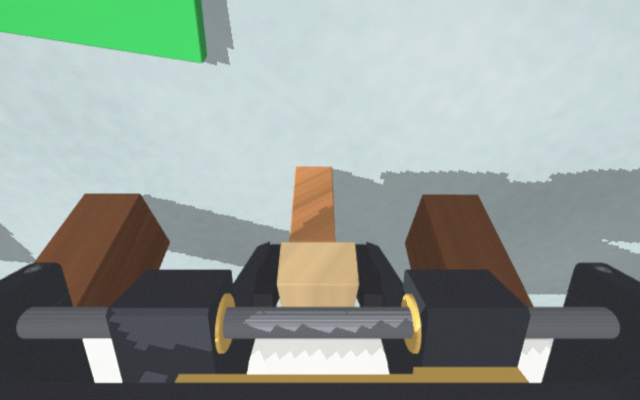

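The prop's centre at row 240 is column 313 against the packer's 318, so the packer sits about 2.5 mm too far toward +y, which matches the pose estimate. I'll correct that, then descend gently to contact.

```bash
python3 -m crank '[{"wx":0,"wy":0,"wz":0,"tx":-0.0026,"ty":-0.0028,"tz":0.0015,"claw":0.2},{"wx":0,"wy":0,"wz":0,"tx":0.001,"ty":0,"tz":0.0017,"claw":0.2},{"wx":0,"wy":0,"wz":0,"tx":0.001,"ty":0,"tz":0.0017,"claw":0.2},{"wx":0,"wy":0,"wz":0,"tx":0,"ty":0,"tz":0,"claw":0.2}]' && python3 -m crank '[{"wx":0,"wy":0,"wz":0,"tx":0.0005,"ty":0,"tz":0.0009,"claw":0.2},{"wx":0,"wy":0,"wz":0,"tx":0,"ty":0,"tz":0,"claw":0.2}]' && python3 -m crank '[{"wx":0,"wy":0,"wz":0,"tx":0.0005,"ty":0,"tz":0.0009,"claw":0.2},{"wx":0,"wy":0,"wz":0,"tx":0,"ty":0,"tz":0,"claw":0.2}]'
```

```text
time_s: 16.58
tcp_pos: [0.5528, 0.2258, 0.0799]
tcp_rot: [-179.8, 30.0, -177.4]
ft_force: [0.7, -0.6, -0.3]
gripper_width: 0.0359
time_s: 16.82
tcp_pos: [0.553, 0.2258, 0.0791]
tcp_rot: [-179.8, 30.0, -177.4]
ft_force: [0.4, 0.0, -0.7]
gripper_width: 0.0355
time_s: 17.08
tcp_pos: [0.5531, 0.2258, 0.0782]
tcp_rot: [-179.8, 30.0, -177.4]
ft_force: [-0.9, -0.5, -0.1]
gripper_width: 0.0359
```

```bash
python3 -m crank '[{"wx":0,"wy":0,"wz":0,"tx":0.0005,"ty":0,"tz":0.0009,"claw":0.2},{"wx":0,"wy":0,"wz":0,"tx":0,"ty":0,"tz":0,"claw":0.2}]' && python3 -m crank '[{"wx":0,"wy":0,"wz":0,"tx":0.0005,"ty":0,"tz":0.0009,"claw":0.2},{"wx":0,"wy":0,"wz":0,"tx":0,"ty":0,"tz":0,"claw":0.2}]'
```

```text
time_s: 17.32
tcp_pos: [0.5531, 0.2259, 0.0781]
tcp_rot: [-179.8, 30.1, -177.4]
ft_force: [-7.1, -2.3, 12.0]
gripper_width: 0.0355
time_s: 17.58
tcp_pos: [0.5531, 0.2259, 0.078]
tcp_rot: [-179.7, 30.2, -177.3]
ft_force: [-12.1, -5.3, 24.7]
gripper_width: 0.0355
```

Contact at TCP z = 78.1 mm. On the strip (40 mm) the gripped TCP z was about 59.2, so the prop top is about 59 mm and the gap about 39 mm. That fits 23+12 with about 4 mm of daylight. Easing off and releasing.

```bash
python3 -m crank '[{"wx":0,"wy":0,"wz":0,"tx":-0.0009,"ty":0,"tz":-0.0016,"claw":0.2},{"wx":0,"wy":0,"wz":0,"tx":0,"ty":0,"tz":0,"claw":0.2},{"wx":0,"wy":0,"wz":0,"tx":0,"ty":0,"tz":0,"claw":0.7},{"wx":0,"wy":0,"wz":0,"tx":0,"ty":0,"tz":0,"claw":0.7},{"wx":0,"wy":0,"wz":0,"tx":0,"ty":0,"tz":0,"claw":0.7}]'
python3 - <<'E'
from plan import *
T=now()
im=bot.grab_frame('wrist'); cv2.imwrite('pics/w12.png',im[:,:,::-1])
rows(T,tgt([.50,.223,.078],2.4,30),4)
E
```

```text
time_s: 18.2
tcp_pos: [0.553, 0.2258, 0.0777]
tcp_rot: [-179.8, 30.0, -177.4]
ft_force: [0.4, 0.0, -0.7]
gripper_width: 0.0613
t 18.2 grasp [0.556  0.2259 0.0725] tilt 30.0 heading 2.6 jawtilt z -0.003 J [ -1.6  43.3 -40.7 121.3 102.   39.3 -28.4] F [ 0.4  0.  -0.7] w 0.0613
n 4 w [-0.0005 -0.0001  0.0007] t [ 0.0115 -0.0001 -0.0082]
```

View pics/w12.png

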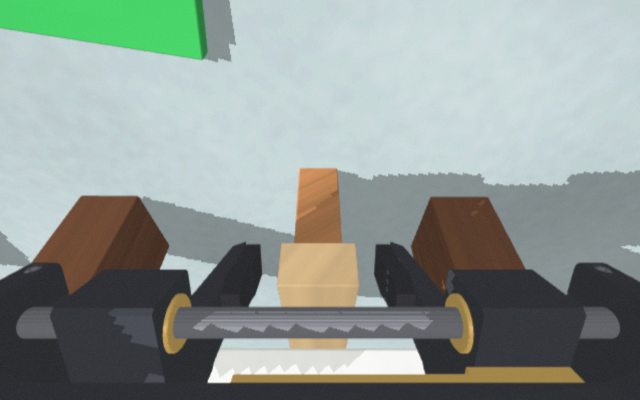

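Released cleanly: the packer (column 318) is centred over the prop (column 318). Retreating.

```bash
python3 -m crank '[{"wx":0,"wy":0,"wz":0,"tx":0.0121,"ty":0,"tz":-0.007,"claw":0.7},{"wx":0,"wy":0,"wz":0,"tx":0.0121,"ty":0,"tz":-0.007,"claw":0.7},{"wx":0,"wy":0,"wz":0,"tx":0.0121,"ty":0,"tz":-0.007,"claw":0.7},{"wx":0,"wy":0,"wz":0,"tx":0.0121,"ty":0,"tz":-0.007,"claw":0.7},{"wx":0,"wy":0,"wz":0,"tx":0.0121,"ty":0,"tz":-0.007,"claw":0.7},{"wx":0,"wy":0,"wz":0,"tx":0.0121,"ty":0,"tz":-0.007,"claw":0.7},{"wx":0,"wy":0,"wz":0,"tx":0,"ty":0,"tz":0,"claw":0.7}]'
python3 - <<'E'
from plan import *
im=bot.grab_frame('wrist'); cv2.imwrite('pics/w13.png',im[:,:,::-1])
T=now(); A=tgt([.47,0,.15],-2,15); H=tgt([.5452,-.1075,.13],-5.9,30)
rows(T,A,9); rows(A,H,5)
json.dump(dict(tcp_pos=T[:3,3].tolist(),tcp_rot=R.from_matrix(T[:3,:3]).as_euler('xyz',degrees=True).tolist()),open('w13.json','w'))
E
```

```text
time_s: 19.12
tcp_pos: [0.4681, 0.2222, 0.0778]
tcp_rot: [-179.8, 29.9, -177.3]
ft_force: [0.5, -0.5, -0.8]
gripper_width: 0.0616
t 19.18 grasp [0.4721 0.2224 0.0728] tilt 30.0 heading 2.6 jawtilt z -0.003 J [ -3.5  41.1 -44.5 131.1 106.3  44.3 -40.7] F [ 0.6 -0.4 -0.5] w 0.0617
n 9 w [0.003  0.0291 0.0083] t [-0.0032 -0.0247 -0.0081]
n 5 w [ 0.0052 -0.0523  0.0126] t [-0.0135 -0.0205  0.0097]
```

View pics/w13.png

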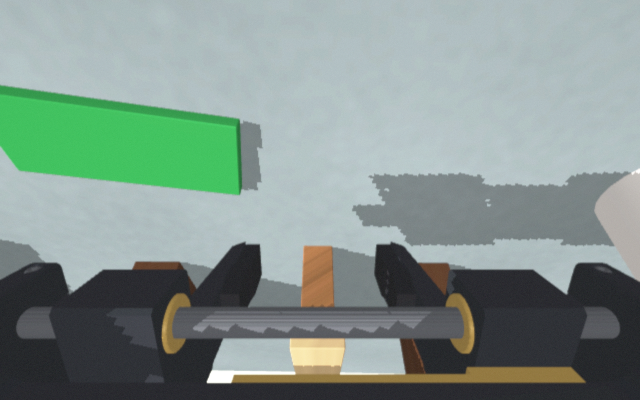

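packer23 stays on the prop (end face at (317,355)). Now travelling to packer12 through the waypoint.

```bash
python3 -m crank '[{"wx":0.003,"wy":0.0291,"wz":0.0083,"tx":-0.0032,"ty":-0.0247,"tz":-0.0081,"claw":0.7},{"wx":0.003,"wy":0.0291,"wz":0.0083,"tx":-0.0032,"ty":-0.0247,"tz":-0.0081,"claw":0.7},{"wx":0.003,"wy":0.0291,"wz":0.0083,"tx":-0.0032,"ty":-0.0247,"tz":-0.0081,"claw":0.7},{"wx":0.003,"wy":0.0291,"wz":0.0083,"tx":-0.0032,"ty":-0.0247,"tz":-0.0081,"claw":0.7},{"wx":0.003,"wy":0.0291,"wz":0.0083,"tx":-0.0032,"ty":-0.0247,"tz":-0.0081,"claw":0.7},{"wx":0.003,"wy":0.0291,"wz":0.0083,"tx":-0.0032,"ty":-0.0247,"tz":-0.0081,"claw":0.7},{"wx":0.003,"wy":0.0291,"wz":0.0083,"tx":-0.0032,"ty":-0.0247,"tz":-0.0081,"claw":0.7},{"wx":0.003,"wy":0.0291,"wz":0.0083,"tx":-0.0032,"ty":-0.0247,"tz":-0.0081,"claw":0.7},{"wx":0.003,"wy":0.0291,"wz":0.0083,"tx":-0.0032,"ty":-0.0247,"tz":-0.0081,"claw":0.7},{"wx":0,"wy":0,"wz":0,"tx":0,"ty":0,"tz":0,"claw":0.7}]'
python3 - <<'E'
from plan import *
T=now(); H=tgt([.5452,-.1075,.13],-5.9,30)
rows(T,H,6)
E
```

```text
time_s: 20.42
tcp_pos: [0.4699, -0.0024, 0.1566]
tcp_rot: [180.0, 15.1, 177.6]
ft_force: [-0.1, -0.2, 0.7]
gripper_width: 0.0617
t 20.43 grasp [ 0.4715 -0.0025  0.1508] tilt 15.1 heading -2.4 jawtilt z 0.001 J [ 34.8  25.2 -48.4 128.4  50.8  27.9  35. ] F [-0.1 -0.2  0.7] w 0.0617
n 6 w [ 0.0041 -0.0434  0.0095] t [-0.011  -0.0166  0.0081]
```

```bash
python3 -m crank '[{"wx":0.0041,"wy":-0.0434,"wz":0.0095,"tx":-0.011,"ty":-0.0166,"tz":0.0081,"claw":0.7},{"wx":0.0041,"wy":-0.0434,"wz":0.0095,"tx":-0.011,"ty":-0.0166,"tz":0.0081,"claw":0.7},{"wx":0.0041,"wy":-0.0434,"wz":0.0095,"tx":-0.011,"ty":-0.0166,"tz":0.0081,"claw":0.7},{"wx":0.0041,"wy":-0.0434,"wz":0.0095,"tx":-0.011,"ty":-0.0166,"tz":0.0081,"claw":0.7},{"wx":0.0041,"wy":-0.0434,"wz":0.0095,"tx":-0.011,"ty":-0.0166,"tz":0.0081,"claw":0.7},{"wx":0.0041,"wy":-0.0434,"wz":0.0095,"tx":-0.011,"ty":-0.0166,"tz":0.0081,"claw":0.7},{"wx":0,"wy":0,"wz":0,"tx":0,"ty":0,"tz":0,"claw":0.7}]'
python3 - <<'E'
from plan import *
im=bot.grab_frame('wrist'); cv2.imwrite('pics/w14.png',im[:,:,::-1])
T=now(); H=tgt([.5452,-.1075,.046],-5.9,30)
rows(T,H,4)
E
```

```text
time_s: 21.3
tcp_pos: [0.5411, -0.1041, 0.134]
tcp_rot: [179.9, 29.8, 174.4]
ft_force: [-0.4, 0.8, 0.8]
gripper_width: 0.0617
t 21.35 grasp [ 0.5438 -0.1035  0.129 ] tilt 29.8 heading -5.6 jawtilt z 0.001 J [ 34.7  29.2 -33.2 129.  108.9  14.5 -12.2] F [1.2 0.4 1. ] w 0.0615
n 4 w [ 0.0011 -0.0009  0.0012] t [ 0.01   -0.001   0.0182]
```

View pics/w14.png

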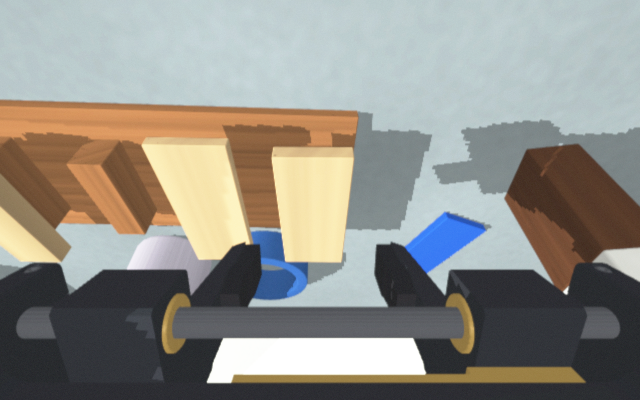

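```bash
python3 - <<'E'
from plan import *
s=bot.get_state(); K,M=cam('wrist',s); im=cv2.imread('pics/w14.png')
cv2.imwrite('pics/w14c.png',cv2.resize(im[135:275,255:375],None,fx=4,fy=4,interpolation=cv2.INTER_CUBIC))
E
```

```text
(no output)
```

View pics/w14c.png

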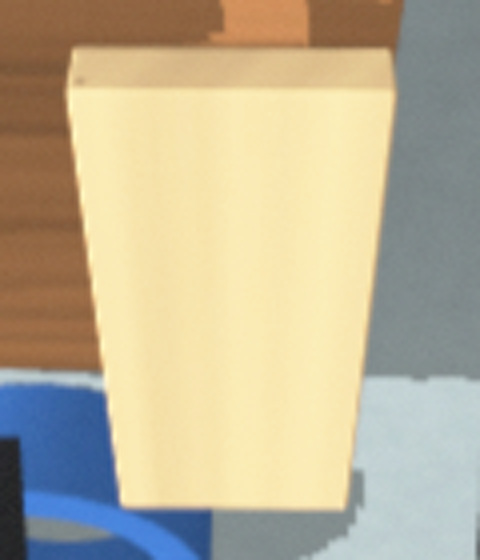

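```bash
python3 - <<'E'
from inhand import *
A=lambda x,y:((x+.5)/4-.5+255,(y+.5)/4-.5+135)
px=[A(73,47),A(391,49),A(67,88),A(396,88),A(347,511),A(121,509)]
T=now(); s=bot.get_state(); K,M=cam('wrist',s)
W=ray(px[2:],K,M,.052)[:,:2]*1000; c=W.mean(0); ax=W[2]+W[3]-W[0]-W[1]
print(np.round(W,1).tolist(),np.round(c,1),np.degrees(np.arctan2(ax[1],ax[0])),np.linalg.norm(ax)/2)
E
```

```text
t 21.35 grasp [ 0.5438 -0.1035  0.129 ] tilt 29.8 heading -5.6 jawtilt z 0.001 J [ 34.7  29.2 -33.2 129.  108.9  14.5 -12.2] F [1.2 0.4 1. ] w 0.0615
[[528.5, -130.0], [533.4, -79.2], [656.2, -91.5], [650.2, -143.2]] [ 592.1 -111. ] -5.935697459640922 122.89061910379617
```

packer12 is confirmed at (592, -111) mm with yaw -5.9°. Descending.

```bash
python3 -m crank '[{"wx":0.001,"wy":-0.001,"wz":0.001,"tx":0.01,"ty":-0.0016,"tz":0.0182,"claw":0.7},{"wx":0.001,"wy":-0.001,"wz":0.001,"tx":0.01,"ty":-0.0016,"tz":0.0182,"claw":0.7},{"wx":0,"wy":0,"wz":0,"tx":0,"ty":0,"tz":0,"claw":0.7}]'
python3 - <<'E'
from plan import *
T=now(); rows(T,tgt([.5453,-.1065,.046],-5.9,30),2)
E
```

```text
time_s: 21.72
tcp_pos: [0.5407, -0.1061, 0.0919]
tcp_rot: [179.9, 29.8, 174.3]
ft_force: [0.1, 0.7, 0.8]
gripper_width: 0.062
t 21.73 grasp [ 0.5437 -0.1064  0.0867] tilt 29.8 heading -5.7 jawtilt z 0.001 J [ 39.3  37.3 -38.7 129.1 120.5  21.7 -20. ] F [0.1 0.7 0.8] w 0.062
n 2 w [ 0.0015 -0.0018  0.0015] t [0.0094 0.     0.0181]
```

```bash
python3 -m crank '[{"wx":0.001,"wy":-0.001,"wz":0.001,"tx":0.0094,"ty":0,"tz":0.0181,"claw":0.7},{"wx":0.001,"wy":-0.001,"wz":0.001,"tx":0.0094,"ty":0,"tz":0.0181,"claw":0.7},{"wx":0,"wy":0,"wz":0,"tx":0,"ty":0,"tz":0,"claw":0.7}]'
python3 - <<'E'
from plan import *
T=now(); rows(T,tgt([.5453,-.1065,.046],-5.9,30),1)
im=bot.grab_frame('wrist'); cv2.imwrite('pics/w15.png',im[:,:,::-1])
E
```

```text
time_s: 22.1
tcp_pos: [0.5431, -0.1071, 0.0521]
tcp_rot: [-179.9, 30.0, 174.2]
ft_force: [-0.5, -0.3, -0.7]
gripper_width: 0.0617
t 22.1 grasp [ 0.5461 -0.1074  0.0469] tilt 30.0 heading -5.8 jawtilt z -0.001 J [ 40.9  44.6 -40.7 128.6 127.7  27.8 -23.8] F [-0.5 -0.3 -0.7] w 0.0617
n 1 w [-0.0004 -0.0002  0.0014] t [0.0012 0.0008 0.0003]
```

View pics/w15.png

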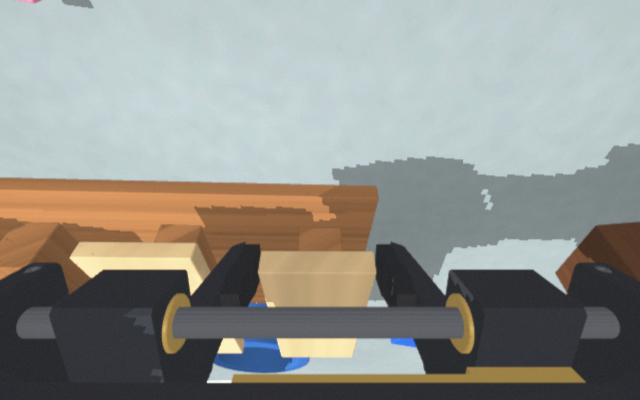

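packer12 (columns 260–375) lies between the fingers with no contact. Closing and lifting.

```bash
python3 -m crank '[{"wx":0,"wy":0,"wz":0,"tx":0,"ty":0,"tz":0,"claw":0.5},{"wx":0,"wy":0,"wz":0,"tx":0,"ty":0,"tz":0,"claw":0.4},{"wx":0,"wy":0,"wz":0,"tx":0,"ty":0,"tz":0,"claw":0.4},{"wx":0,"wy":0,"wz":0,"tx":0,"ty":0,"tz":0,"claw":0.4}]' && python3 -m crank '[{"wx":0,"wy":0,"wz":0,"tx":-0.005,"ty":0,"tz":-0.0087,"claw":0.4},{"wx":0,"wy":0,"wz":0,"tx":-0.01,"ty":0,"tz":-0.0173,"claw":0.4},{"wx":0,"wy":0,"wz":0,"tx":-0.01,"ty":0,"tz":-0.0173,"claw":0.4},{"wx":0,"wy":0,"wz":0,"tx":-0.0125,"ty":0,"tz":-0.0217,"claw":0.4},{"wx":0,"wy":0,"wz":0,"tx":0,"ty":0,"tz":0,"claw":0.4}]'
python3 - <<'E'
from plan import *
im=bot.grab_frame('wrist'); cv2.imwrite('pics/w16.png',im[:,:,::-1]); T=now()
cv2.imwrite('pics/w16c.png',cv2.resize(im[230:370,250:390,::-1],None,fx=4,fy=4,interpolation=cv2.INTER_CUBIC))
A=tgt([.47,0,.17],-2,15); rows(T,A,6)
E
```

```text
time_s: 22.65
tcp_pos: [0.5443, -0.1079, 0.0536]
tcp_rot: [-179.8, 30.2, 174.2]
ft_force: [-3.6, 0.9, 7.8]
gripper_width: 0.0517
time_s: 23.28
tcp_pos: [0.5448, -0.108, 0.1301]
tcp_rot: [-179.8, 30.4, 174.2]
ft_force: [-0.4, 0.5, -1.4]
gripper_width: 0.0515
t 23.32 grasp [ 0.547  -0.1084  0.1236] tilt 30.3 heading -5.8 jawtilt z -0.003 J [ 36.1  30.7 -34.7 128.8 112.1  16.2 -14.5] F [-0.5 -0.5  0.1] w 0.0516
n 6 w [-0.0049  0.0444 -0.0103] t [ 0.0095  0.017  -0.0129]
```

View pics/w16.png

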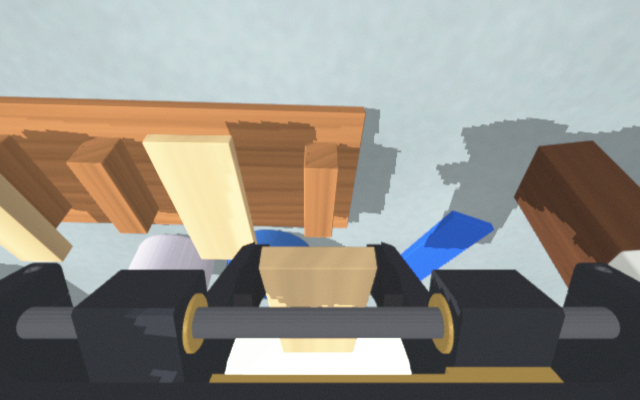

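View pics/w16c.png

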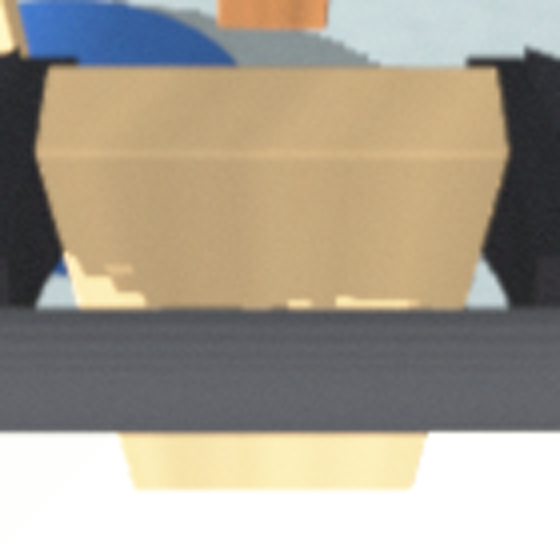

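```bash
python3 - <<'E'
from inhand import *
A=lambda x,y:((x+.5)/4-.5+250,(y+.5)/4-.5+230)
B,e=inhand([A(47,68),A(496,68),A(36,151),A(508,151),A(136,489),A(413,489)],.122,.052,.012)
T=now(); print(np.round(e,1).tolist()); W=report(B,T)
g=T[:3,3]+.006*T[:3,2]; print(np.round((g-W[:3,3])@W[:3,:3],4))
E
```

```text
t 23.32 grasp [ 0.547  -0.1084  0.1236] tilt 30.3 heading -5.8 jawtilt z -0.003 J [ 36.1  30.7 -34.7 128.8 112.1  16.2 -14.5] F [-0.5 -0.5  0.1] w 0.0516
[[0.7, -1.0], [-0.5, -1.1], [-0.0, 1.0], [-0.2, 0.9], [-0.4, 0.0], [0.4, 0.1]]
packer centre(bottom) [ 594.3 -112.3  113.4] yaw -5.6 pitch up -0.2 roll -0.1
[-0.0474 -0.0007  0.01  ]
```

packer12 is held level, with the grasp 47 mm behind its centre. On strip reference, touching packer23's top should occur at TCP z ≈ 95.5 and the beam at ≈ 99.6, so I'll insert at ≈ 97.7.

```bash
python3 - <<'E'
from plan import *
T=now(); A=tgt([.46,0,.17],-2,15.2); rows(T,A,6); rows(A,tgt([.45,.2235,.17],2.4,15.2),7)
E
```

```text
t 23.32 grasp [ 0.547  -0.1084  0.1236] tilt 30.3 heading -5.8 jawtilt z -0.003 J [ 36.1  30.7 -34.7 128.8 112.1  16.2 -14.5] F [-0.5 -0.5  0.1] w 0.0516
n 6 w [-0.0049  0.0438 -0.0103] t [ 0.011   0.0169 -0.0136]
n 7 w [-0.0029 -0.     -0.0106] t [ 0.0014  0.0319 -0.0004]
```

```bash
python3 -m crank '[{"wx":-0.0049,"wy":0.0438,"wz":-0.0103,"tx":0.011,"ty":0.0169,"tz":-0.0136,"claw":0.4},{"wx":-0.0049,"wy":0.0438,"wz":-0.0103,"tx":0.011,"ty":0.0169,"tz":-0.0136,"claw":0.4},{"wx":-0.0049,"wy":0.0438,"wz":-0.0103,"tx":0.011,"ty":0.0169,"tz":-0.0136,"claw":0.4},{"wx":-0.0049,"wy":0.0438,"wz":-0.0103,"tx":0.011,"ty":0.0169,"tz":-0.0136,"claw":0.4},{"wx":-0.0049,"wy":0.0438,"wz":-0.0103,"tx":0.011,"ty":0.0169,"tz":-0.0136,"claw":0.4},{"wx":-0.0049,"wy":0.0438,"wz":-0.0103,"tx":0.011,"ty":0.0169,"tz":-0.0136,"claw":0.4},{"wx":0,"wy":0,"wz":0,"tx":0,"ty":0,"tz":0,"claw":0.4},{"wx":0,"wy":0,"wz":0,"tx":0,"ty":0,"tz":0,"claw":0.4}]'
python3 - <<'E'
from plan import *
T=now(); rows(T,tgt([.45,.2235,.17],2.4,15.2),8)
E
```

```text
time_s: 24.32
tcp_pos: [0.4615, -0.0054, 0.1718]
tcp_rot: [-179.9, 15.6, 177.8]
ft_force: [0.2, 0.1, -0.1]
gripper_width: 0.0514
t 24.32 grasp [ 0.4631 -0.0055  0.1661] tilt 15.6 heading -2.2 jawtilt z -0.001 J [ 33.8  21.1 -46.1 129.4  43.9  26.3  41.2] F [ 0.2  0.1 -0.1] w 0.0514
n 8 w [-0.0029  0.0009 -0.0098] t [ 0.0015  0.0286 -0.001 ]
```

```bash
python3 -m crank '[{"wx":-0.0029,"wy":0.0009,"wz":-0.0098,"tx":0.0015,"ty":0.0286,"tz":-0.001,"claw":0.4},{"wx":-0.0029,"wy":0.0009,"wz":-0.0098,"tx":0.0015,"ty":0.0286,"tz":-0.001,"claw":0.4},{"wx":-0.0029,"wy":0.0009,"wz":-0.0098,"tx":0.0015,"ty":0.0286,"tz":-0.001,"claw":0.4},{"wx":-0.0029,"wy":0.0009,"wz":-0.0098,"tx":0.0015,"ty":0.0286,"tz":-0.001,"claw":0.4},{"wx":-0.0029,"wy":0.0009,"wz":-0.0098,"tx":0.0015,"ty":0.0286,"tz":-0.001,"claw":0.4},{"wx":-0.0029,"wy":0.0009,"wz":-0.0098,"tx":0.0015,"ty":0.0286,"tz":-0.001,"claw":0.4},{"wx":-0.0029,"wy":0.0009,"wz":-0.0098,"tx":0.0015,"ty":0.0286,"tz":-0.001,"claw":0.4},{"wx":-0.0029,"wy":0.0009,"wz":-0.0098,"tx":0.0015,"ty":0.0286,"tz":-0.001,"claw":0.4},{"wx":0,"wy":0,"wz":0,"tx":0,"ty":0,"tz":0,"claw":0.4}]'
python3 - <<'E'
from plan import *
T=now(); rows(T,tgt([.452,.2215,.0925],2.4,30.2),6)
E
```

```text
time_s: 25.45
tcp_pos: [0.4486, 0.2258, 0.1766]
tcp_rot: [179.9, 15.3, -177.4]
ft_force: [-0.2, 0.2, -0.9]
gripper_width: 0.052
t 25.45 grasp [0.4502 0.2259 0.1708] tilt 15.3 heading 2.6 jawtilt z 0.002 J [  1.9  25.5 -46.4 122.6  49.7  36.8  12.9] F [-0.2  0.2 -0.9] w 0.052
n 6 w [ 0.0005 -0.0434  0.0005] t [ 0.0048 -0.0008  0.0123]
```

```bash
python3 -m crank '[{"wx":0.0005,"wy":-0.0434,"wz":0.0005,"tx":0.0048,"ty":-0.0008,"tz":0.0123,"claw":0.4},{"wx":0.0005,"wy":-0.0434,"wz":0.0005,"tx":0.0048,"ty":-0.0008,"tz":0.0123,"claw":0.4},{"wx":0.0005,"wy":-0.0434,"wz":0.0005,"tx":0.0048,"ty":-0.0008,"tz":0.0123,"claw":0.4},{"wx":0.0005,"wy":-0.0434,"wz":0.0005,"tx":0.0048,"ty":-0.0008,"tz":0.0123,"claw":0.4},{"wx":0.0005,"wy":-0.0434,"wz":0.0005,"tx":0.0048,"ty":-0.0008,"tz":0.0123,"claw":0.4},{"wx":0.0005,"wy":-0.0434,"wz":0.0005,"tx":0.0048,"ty":-0.0008,"tz":0.0123,"claw":0.4},{"wx":0,"wy":0,"wz":0,"tx":0,"ty":0,"tz":0,"claw":0.4},{"wx":0,"wy":0,"wz":0,"tx":0,"ty":0,"tz":0,"claw":0.4}]'
python3 - <<'E'
from plan import *
T=now(); rows(T,tgt([.452,.2214,.0925],2.4,30.2),1)
im=bot.grab_frame('side'); cv2.imwrite('pics/s17.png',cv2.resize(im[170:320,235:385,::-1],None,fx=4,fy=4,interpolation=cv2.INTER_CUBIC)); T=now()
im=bot.grab_frame('wrist'); cv2.imwrite('pics/w17.png',im[:,:,::-1]); T=now()
E
```

```text
time_s: 26.45
tcp_pos: [0.4494, 0.2187, 0.0982]
tcp_rot: [-179.9, 30.1, -177.8]
ft_force: [-0.2, -0.2, -0.5]
gripper_width: 0.0516
t 26.45 grasp [0.4524 0.2188 0.093 ] tilt 30.1 heading 2.2 jawtilt z -0.002 J [-15.6  32.4 -31.4 134.1 104.2  35.  -46. ] F [-0.2 -0.2 -0.5] w 0.0516
n 1 w [-0.0033 -0.0012 -0.0023] t [0.0005 0.0026 0.0003]
t 26.5 grasp [0.4526 0.2191 0.0933] tilt 30.2 heading 2.2 jawtilt z -0.001 J [-15.6  32.4 -31.4 134.1 104.2  35.1 -46. ] F [-0.3 -0.5 -1.3] w 0.0517
t 26.55 grasp [0.4527 0.2193 0.0935] tilt 30.2 heading 2.2 jawtilt z -0.001 J [-15.6  32.4 -31.4 134.1 104.2  35.1 -46. ] F [0.1 1.1 0.3] w 0.0514
```

View pics/s17.png

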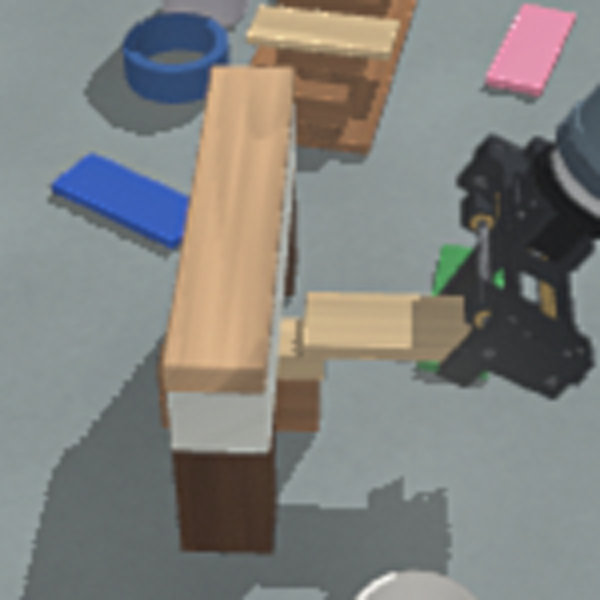

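View pics/w17.png

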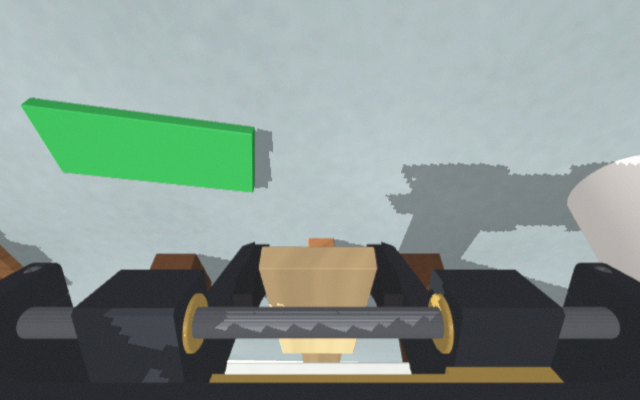

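Side view: packer12 is level and its tip is about to pass over packer23. Advancing in small steps while watching the force.

```bash
python3 -m crank '[{"wx":0,"wy":0,"wz":-0.002,"tx":-0.0084,"ty":0.002,"tz":0.0054,"claw":0.4},{"wx":0,"wy":0,"wz":0,"tx":-0.0086,"ty":0,"tz":0.005,"claw":0.4},{"wx":0,"wy":0,"wz":0,"tx":0,"ty":0,"tz":0,"claw":0.4}]' && python3 -m crank '[{"wx":0,"wy":0,"wz":0,"tx":-0.0086,"ty":0,"tz":0.005,"claw":0.4},{"wx":0,"wy":0,"wz":0,"tx":0,"ty":0,"tz":0,"claw":0.4}]'
python3 - <<'E'
from plan import *
T=now(); rows(T,tgt([.5536,.2256,.0925],2.4,30.2),6)
im=bot.grab_frame('side'); cv2.imwrite('pics/s18.png',cv2.resize(im[170:320,235:385,::-1],None,fx=4,fy=4,interpolation=cv2.INTER_CUBIC)); T=now()
E
```

```text
time_s: 26.92
tcp_pos: [0.4702, 0.2223, 0.098]
tcp_rot: [-179.9, 30.2, -177.7]
ft_force: [0.1, -0.3, -0.7]
gripper_width: 0.0515
time_s: 27.18
tcp_pos: [0.4796, 0.2226, 0.0978]
tcp_rot: [-179.9, 30.2, -177.6]
ft_force: [-0.5, 0.4, -0.4]
gripper_width: 0.0514
t 27.18 grasp [0.4826 0.2227 0.0926] tilt 30.2 heading 2.4 jawtilt z -0.002 J [-14.9  33.4 -29.7 130.6 103.   33.3 -41.7] F [-0.5  0.4 -0.4] w 0.0514
n 6 w [-0.0004  0.     -0.0001] t [-0.0102 -0.      0.006 ]
t 27.23 grasp [0.4821 0.2228 0.0925] tilt 30.2 heading 2.4 jawtilt z -0.002 J [-14.9  33.4 -29.7 130.7 103.   33.3 -41.7] F [ 0.1  0.3 -0.2] w 0.0513
```

View pics/s18.png

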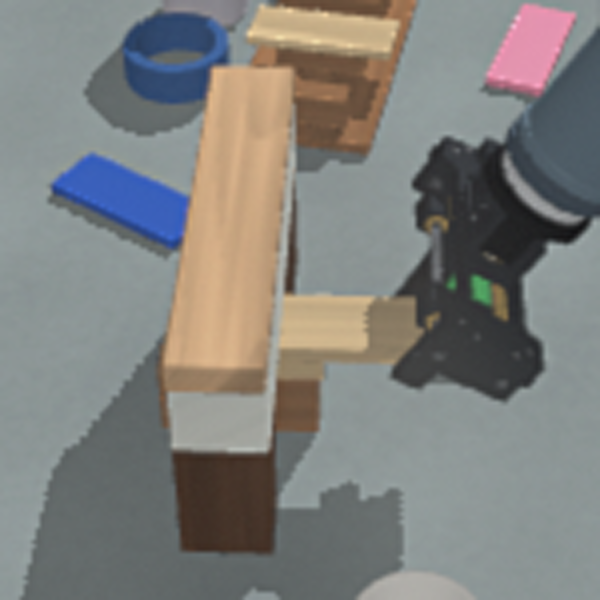

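The tip is about 15 mm under the beam with no contact force. Continuing.

```bash
python3 -m crank '[{"wx":0,"wy":0,"wz":0,"tx":-0.0102,"ty":0,"tz":0.0059,"claw":0.4},{"wx":0,"wy":0,"wz":0,"tx":-0.0102,"ty":0,"tz":0.0059,"claw":0.4},{"wx":0,"wy":0,"wz":0,"tx":0,"ty":0,"tz":0,"claw":0.4}]' && python3 -m crank '[{"wx":0,"wy":0,"wz":0,"tx":-0.0102,"ty":0,"tz":0.0059,"claw":0.4},{"wx":0,"wy":0,"wz":0,"tx":-0.0102,"ty":0,"tz":0.0059,"claw":0.4},{"wx":0,"wy":0,"wz":0,"tx":0,"ty":0,"tz":0,"claw":0.4}]'
python3 - <<'E'
from plan import *
T=now(); rows(T,tgt([.5536,.2256,.0925],2.4,30.2),2)
im=bot.grab_frame('wrist'); cv2.imwrite('pics/w19.png',im[:,:,::-1]); T=now()
E
```

```text
time_s: 27.6
tcp_pos: [0.5037, 0.2236, 0.098]
tcp_rot: [-179.9, 30.2, -177.7]
ft_force: [-0.2, 0.5, -1.2]
gripper_width: 0.0516
time_s: 27.98
tcp_pos: [0.5271, 0.2245, 0.098]
tcp_rot: [-179.9, 30.2, -177.7]
ft_force: [0.7, 0.2, -0.0]
gripper_width: 0.0517
t 27.98 grasp [0.5302 0.2246 0.0928] tilt 30.2 heading 2.3 jawtilt z -0.002 J [-13.8  35.  -27.  125.2  99.9  30.4 -34.3] F [ 0.7  0.2 -0. ] w 0.0517
n 2 w [-0.0013  0.0003 -0.0005] t [-0.0101  0.      0.006 ]
t 28.02 grasp [0.5293 0.2247 0.0926] tilt 30.2 heading 2.4 jawtilt z -0.002 J [-13.8  35.  -27.  125.2  99.9  30.4 -34.4] F [-0.8 -0.7 -0.2] w 0.0511
```

View pics/w19.png

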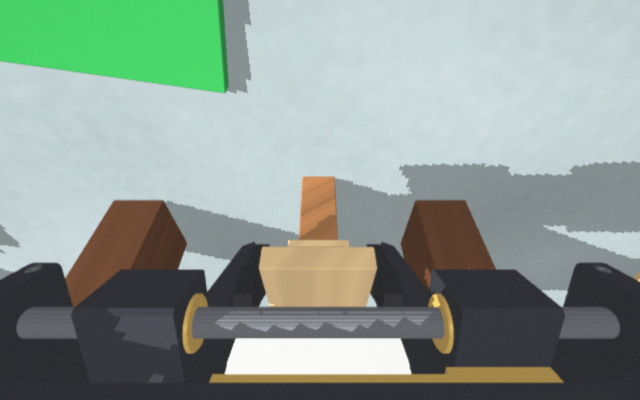

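packer12 (column centre 318), packer23 (318.5) and the prop (319) line up. Last 23 mm.

```bash
python3 -m crank '[{"wx":0,"wy":0,"wz":0,"tx":-0.0101,"ty":0,"tz":0.0058,"claw":0.4},{"wx":0,"wy":0,"wz":0,"tx":-0.0101,"ty":0,"tz":0.0058,"claw":0.4},{"wx":0,"wy":0,"wz":0,"tx":0,"ty":0,"tz":0,"claw":0.4}]' && python3 -m crank '[{"wx":0,"wy":0,"wz":0,"tx":0.0005,"ty":0,"tz":0.0009,"claw":0.4},{"wx":0,"wy":0,"wz":0,"tx":0,"ty":0,"tz":0,"claw":0.4}]' && python3 -m crank '[{"wx":0,"wy":0,"wz":0,"tx":0.0005,"ty":0,"tz":0.0009,"claw":0.4},{"wx":0,"wy":0,"wz":0,"tx":0,"ty":0,"tz":0,"claw":0.4}]'
python3 - <<'E'
from plan import *
T=now()
E
```

```text
time_s: 28.4
tcp_pos: [0.5504, 0.2255, 0.0981]
tcp_rot: [-179.9, 30.2, -177.7]
ft_force: [0.3, -0.2, -1.2]
gripper_width: 0.0516
time_s: 28.65
tcp_pos: [0.5487, 0.2256, 0.0966]
tcp_rot: [-179.9, 30.1, -177.5]
ft_force: [-0.2, -0.3, -0.6]
gripper_width: 0.0515
time_s: 28.9
tcp_pos: [0.549, 0.2257, 0.0957]
tcp_rot: [-179.9, 30.2, -177.6]
ft_force: [0.3, 0.1, -1.2]
gripper_width: 0.0522
t 28.9 grasp [0.552  0.2258 0.0906] tilt 30.2 heading 2.4 jawtilt z -0.002 J [-13.4  36.1 -25.9 122.5  98.4  29.3 -31. ] F [ 0.3  0.1 -1.2] w 0.0522
```

```bash
python3 -m crank '[{"wx":0,"wy":0,"wz":0,"tx":0.0005,"ty":0,"tz":0.0009,"claw":0.4},{"wx":0,"wy":0,"wz":0,"tx":0,"ty":0,"tz":0,"claw":0.4}]' && python3 -m crank '[{"wx":0,"wy":0,"wz":0,"tx":0.0003,"ty":0,"tz":0.0005,"claw":0.4},{"wx":0,"wy":0,"wz":0,"tx":0,"ty":0,"tz":0,"claw":0.4}]'
```

```text
time_s: 29.15
tcp_pos: [0.5491, 0.2257, 0.0956]
tcp_rot: [-179.8, 30.3, -177.5]
ft_force: [-6.2, -1.9, 9.9]
gripper_width: 0.0514
time_s: 29.4
tcp_pos: [0.5491, 0.2257, 0.0956]
tcp_rot: [-179.8, 30.3, -177.5]
ft_force: [-10.1, -2.8, 17.0]
gripper_width: 0.0519
```

Contact came at 95.6 mm against a predicted 95.5, so daylight is about 4 mm. Easing off, releasing and looking.

```bash
python3 -m crank '[{"wx":0,"wy":0,"wz":0,"tx":-0.0007,"ty":0,"tz":-0.0012,"claw":0.4},{"wx":0,"wy":0,"wz":0,"tx":0,"ty":0,"tz":0,"claw":0.4},{"wx":0,"wy":0,"wz":0,"tx":0,"ty":0,"tz":0,"claw":0.72},{"wx":0,"wy":0,"wz":0,"tx":0,"ty":0,"tz":0,"claw":0.72},{"wx":0,"wy":0,"wz":0,"tx":0,"ty":0,"tz":0,"claw":0.72}]'
python3 - <<'E'
from plan import *
T=now()
im=bot.grab_frame('wrist'); cv2.imwrite('pics/w20.png',im[:,:,::-1])
E
```

```text
time_s: 30.02
tcp_pos: [0.5492, 0.2256, 0.0955]
tcp_rot: [-179.9, 30.2, -177.6]
ft_force: [-0.1, -0.4, -0.8]
gripper_width: 0.0635
t 30.02 grasp [0.5522 0.2257 0.0903] tilt 30.2 heading 2.4 jawtilt z -0.002 J [-13.4  36.2 -25.9 122.5  98.5  29.3 -31. ] F [-0.1 -0.4 -0.8] w 0.0635
```

View pics/w20.png

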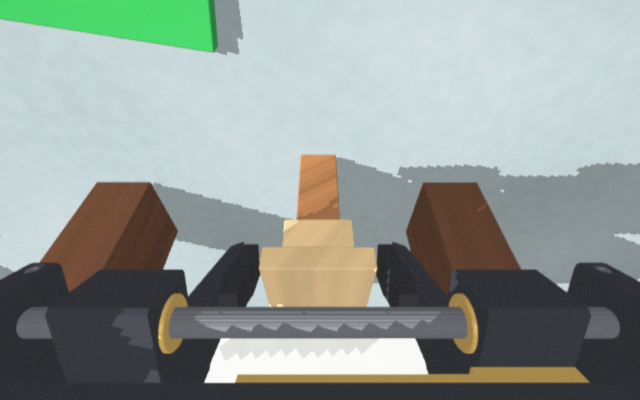

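```bash
python3 -m crank '[{"wx":0,"wy":0,"wz":0,"tx":0.005,"ty":0,"tz":-0.0029,"claw":0.72},{"wx":0,"wy":0,"wz":0,"tx":0.0086,"ty":0,"tz":-0.005,"claw":0.72},{"wx":0,"wy":0,"wz":0,"tx":0.0121,"ty":0,"tz":-0.007,"claw":0.72},{"wx":0,"wy":0,"wz":0,"tx":0.0121,"ty":0,"tz":-0.007,"claw":0.72},{"wx":0,"wy":0,"wz":0,"tx":0.0121,"ty":0,"tz":-0.007,"claw":0.72},{"wx":0,"wy":0,"wz":0,"tx":0.0121,"ty":0,"tz":-0.007,"claw":0.72},{"wx":0,"wy":0,"wz":0,"tx":0.0121,"ty":0,"tz":-0.007,"claw":0.72},{"wx":0,"wy":0,"wz":0,"tx":0,"ty":0,"tz":0,"claw":0.72}]'
python3 - <<'E'
from plan import *
T=now()
im=bot.grab_frame('wrist'); cv2.imwrite('pics/w21.png',im[:,:,::-1])
rows(T,tgt([.43,.222,.20],2.4,15),4)
E
```

```text
time_s: 31.08
tcp_pos: [0.4625, 0.2221, 0.0953]
tcp_rot: [-179.8, 30.1, -177.5]
ft_force: [-0.1, 0.2, 0.0]
gripper_width: 0.0631
t 31.07 grasp [0.4655 0.2222 0.0901] tilt 30.1 heading 2.5 jawtilt z -0.002 J [-15.4  33.3 -30.6 132.5 104.2  34.5 -44.4] F [-0.1  0.2  0. ] w 0.0631
n 4 w [-0.0005  0.066   0.0004] t [-0.0037  0.0003 -0.0287]
```

View pics/w21.png

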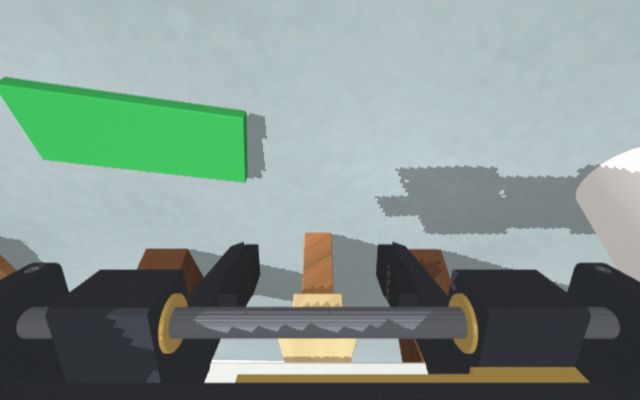

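Clear of the stack. I'll back off upward to the earlier viewpoint and check the result with all three cameras.

```bash
python3 -m crank '[{"wx":0,"wy":0.0175,"wz":0,"tx":-0.007,"ty":0.002,"tz":-0.021,"claw":0.72},{"wx":0,"wy":0.0175,"wz":0,"tx":-0.007,"ty":0.002,"tz":-0.021,"claw":0.72},{"wx":0,"wy":0.0175,"wz":0,"tx":-0.007,"ty":0.002,"tz":-0.021,"claw":0.72},{"wx":0,"wy":0.0175,"wz":0,"tx":-0.007,"ty":0.002,"tz":-0.015,"claw":0.72},{"wx":0,"wy":0,"wz":0,"tx":0,"ty":0,"tz":0,"claw":0.72},{"wx":0,"wy":0,"wz":0,"tx":0,"ty":0,"tz":0,"claw":0.72}]'
python3 - <<'E'
from plan import *
T=now()
im=bot.grab_frame('wrist'); cv2.imwrite('pics/w22.png',im[:,:,::-1])
json.dump(dict(tcp_pos=T[:3,3].tolist(),tcp_rot=R.from_matrix(T[:3,:3]).as_euler('xyz',degrees=True).tolist()),open('w22.json','w'))
cv2.imwrite('pics/w22c.png',cv2.resize(im[190:310,250:390,::-1],None,fx=5,fy=5,interpolation=cv2.INTER_CUBIC))
im=bot.grab_frame('side'); cv2.imwrite('pics/s22.png',cv2.resize(im[170:320,235:385,::-1],None,fx=4,fy=4,interpolation=cv2.INTER_CUBIC))
im=bot.grab_frame('scene'); cv2.imwrite('pics/c22.png',cv2.resize(im[120:310,230:410,::-1],None,fx=3.15,fy=3.15,interpolation=cv2.INTER_CUBIC))
E
```

```text
time_s: 31.88
tcp_pos: [0.4504, 0.2292, 0.1766]
tcp_rot: [-179.8, 26.2, -177.6]
ft_force: [0.2, -0.8, 0.2]
gripper_width: 0.0635
t 31.88 grasp [0.453  0.2293 0.1713] tilt 26.2 heading 2.4 jawtilt z -0.002 J [-13.6  20.7 -32.4 129.4  69.4  29.6 -11.4] F [ 0.2 -0.8  0.2] w 0.0635
```

View pics/w22.png

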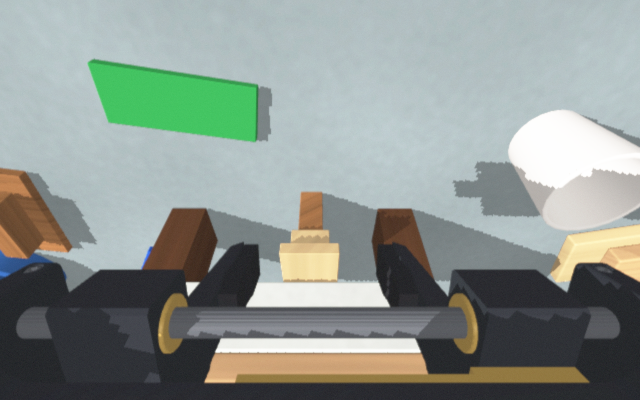

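View pics/w22c.png

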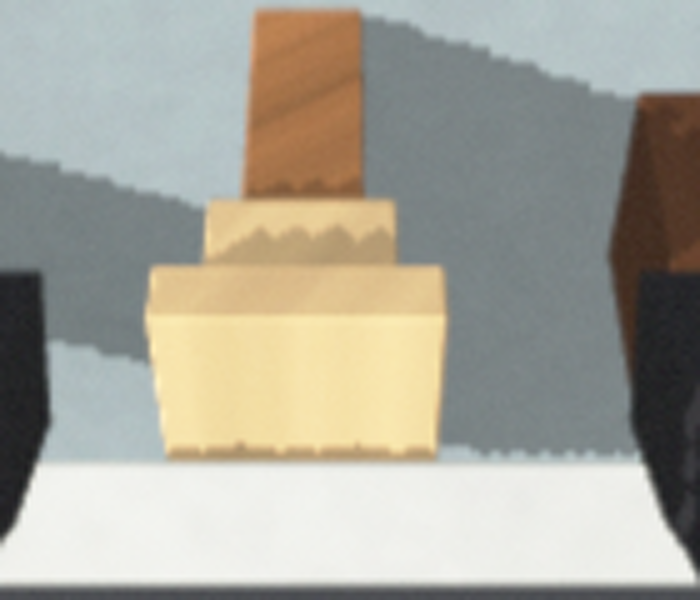

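View pics/s22.png

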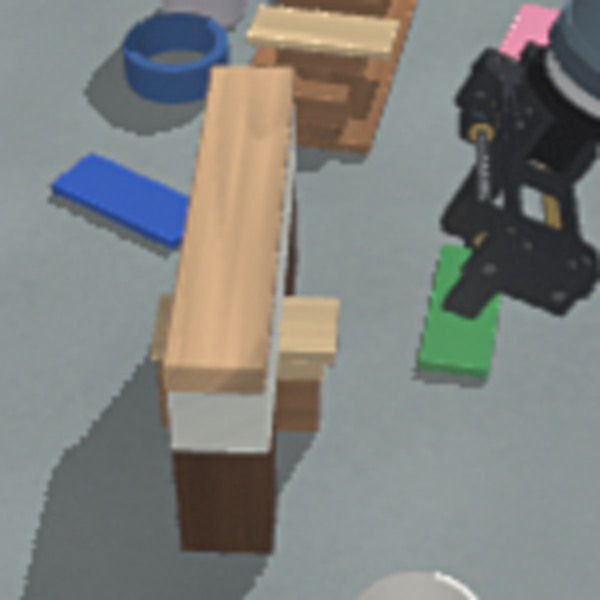

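View pics/c22.png

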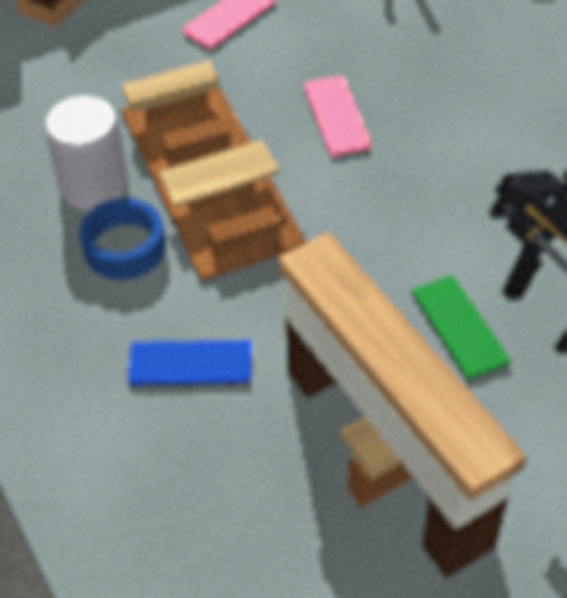

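```bash
python3 - <<'E'
from plan import *
st=json.load(open('w22.json')); K,M=cam('wrist',st)
D=lambda x,y:((x+.5)/5-.5+250,(y+.5)/5-.5+190)
a=.0413; c=np.array([.6058,.2045]); Rm=np.array([[np.cos(a),np.sin(a)],[-np.sin(a),np.cos(a)]])
for n,p,z,L in [('prop bottom',[(255,10),(360,10)],0,.110),('p23 bottom',[(206,200),(395,200)],.059,.108),('p12 bottom',[(151,266),(443,266)],.082,.122),('p12 top',[(146,315),(446,315)],.094,.122)]:
    W=ray([D(*q) for q in p],K,M,z)[:,:2]; l=(W-c)@Rm.T
    print(n,np.round(l*1000,1).tolist(),'centre x',round((l[:,0].mean()+L/2)*1000,1),'y',round(l[:,1].mean()*1000,1),'w',round(np.ptp(l[:,1])*1000,1))
# beam lower front edge and daylight
print(bot.get_state()['time_s'])
E
```

```text
prop bottom [[-55.6, 12.5], [-55.6, 35.8]] centre x -0.6 y 24.2 w 23.3
p23 bottom [[-59.1, 5.8], [-59.2, 42.1]] centre x -5.2 y 23.9 w 36.3
p12 bottom [[-67.7, -1.9], [-67.8, 49.8]] centre x -6.7 y 24.0 w 51.7
p12 top [[-69.4, -1.5], [-69.5, 49.7]] centre x -8.5 y 24.1 w 51.2
32.025
```

Everything checks out: packer centres are 5–8 mm forward of the beam's middle (limit 15) and within 1 mm of the prop's sideways, square to the beam. packer9 and packer17 lie flat on the rack, and the tin, tape and pot show no visible movement. Handing in.

```bash
python3 -c "
from rig import bot
print(bot.job_done(), bot.get_state()['time_s'])"
```

```text
the job is handed in; nothing more can be done
the job is handed in; nothing more can be done
```

I stacked packer23 and packer12 on the prop, 35 mm in all, and handed the job in at about 32 s of the 72 s allowed; no verdict came back. packer9 and packer17 stayed on the rack.

**Fit under the beam:** Contact put the prop top at about 59 mm, so the gap is about 39 mm and the daylight about 4 mm (limit 6). packer12 touched down at 95.6 mm against 95.5 mm predicted, which supports that. The camera fits disagreed slightly: they put the prop top at about 57 mm, just below its stated range of 58–67 mm. 35 mm is still within the limit for any prop height in that range. I did not measure the daylight directly.

**Position:** In the last wrist picture the packer centres were 5 mm (packer23) and 7–8 mm (packer12) in front of the beam's middle (limit 15). Both were within 1 mm of the prop's middle sideways (limit 12), and square to the beam to within the measurement.

**Everything else:** packer9 and packer17 lay flat on the rack. The tin and tape looked unmoved in the final pictures. I saw the pot standing but did not measure it. The gripper was clear of everything, and the last force reading was under 1 N.

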